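Back off the lens collar two turns

ROBOT

A 6-joint arm with a two-finger parallel gripper is mounted at the origin on the work surface. World frame = base frame: x ahead of the robot, y to its left, z up, the work surface at z = 0. Lengths are in m, angles in rad, forces in N, time in s.
With the tool pointing down it reaches from about 0.2 to 0.875 m from the base axis. Payload 3.4 kg.
Tool frame: the origin (TCP) lies at the very end of the fingers, on their centre line; the grasp point (between the pads) lies 19 mm behind it; z points along the fingers, y is the direction in which the jaws open and shut (so a half turn about z gives the same grasp; the last joint's range is limited). The gripper opens to 94 mm and grips with 3 to 60 N. Pads are 16 mm wide; open, the fingers measure 119 mm over their backs; the gripper's body (75 mm by 177 mm) begins 78 mm behind the grasp point.
Start: joints at [1.166, 0.276, 1.505, -0, 1.361, -0.121], TCP at [0.161, 0.552, 0.205] pointing down, gripper open.
Joint ranges: [-2.89, 2.89], [-0.75, 2.08], [0.22, 2.7], [-1.18, 4.32], [0.11, 2.71], [-2.7, 2.7]. Speed limits (rad/s): [2.57, 2.57, 3.14, 3.14, 3.14, 3.14].

INTERFACE

Orientations are given as a rotation vector (axis times angle).
In Python, from bench import r gives the robot as it stands.
- The arm moves only by the tool play_rows, never from a script. Its argument "targets" is a list of rows, each a list of 2 entries, a list of its own where there are three numbers: the shift along the tool's x, y, z in cm, then the turn about the tool's z in degrees. A call has 1 to 8 rows; each row is the pose to reach, as a shift and turn from the pose commanded when the call began, along the tool's axes at that moment; what a row does not reach only later rows make up. A row lasts 1/12 s, in which the tool goes at most 41.7 mm and 7.16 degrees, less where a joint would pass 70% of its speed; a pose out of reach is approached as far as the arm can. A call with a gripper value outside its range is refused whole. "fingers" is the opening, from -1 (shut) to 1 (fully open), set as the call begins (left out, the last holds). The fingers move at their own pace and stop on an object; the grip force is fixed at half the most. Time passes only in rows, so rows that repeat a pose let the fingers close. It gives the time, the measured TCP pose, the force and the opening at its end, in the units of the state.
- r.observe(): the state, without advancing time (a new reading comes with each control period).
- r.read_camera(name): name is "scene" or "top" or "wrist"; returns a dict with "frame" (384x512x3 uint8, red, green, blue), "camera_matrix" (3x3 intrinsics, pixels), "k1" (the pictures are not rectified: a ray, as slopes to the right and down, at radius r is drawn at 1 + k1 r^2 times it, then the intrinsics apply), "eye" and "orientation" of the camera in the world; the wrist camera has in their place "T_tool_cam" (4x4, takes a point from camera to tool coordinates, whose origin is the TCP and whose axes are the flange's). Camera axes: x right, y up, looking along -z (the intrinsics and any distortion apply to the point x, -y, -z); pixel columns grow to the right and rows downward; lengths in m; the calibration is good to about 2 mm. A picture is of the moment at which its call begins: read the wrist's pose just before it. There is no depth.
- r.job_done(): hands the job in, once; it reports no verdict.
The state is a dict: "time_s": time; "joint_pos": joint angles; "qvel": joint speeds; "tau": joint torques, N m; "tcp_pos": TCP position; "ee_rot": TCP orientation; "wrist_force": force on the tool from outside, world axes, zero at the start; "moment": the same for the moment, N m; "opening": finger opening in m.
Only numpy, scipy, OpenCV 4.12 (cv2) and the standard library are available. Lean on these libraries where they do the work, as an engineer would, in place of code of your own. Each camera call takes 0.05 s, during which the arm holds its last target.

TASK

Loosen the knurled locking collar around the long (taller) projection lens by two full turns anticlockwise from tight, rolling it round with a fingertip against its rim, and leave it there, its index line back at about the mark on its mount. Grasp and lift nothing: the lens stays standing in its seat, the short lens's collar stays tight, and everything else on the bench is left where it is.

Things in the scene. Friction and masses are not known exactly. Their poses are not given: they have to be found in the camera images.
- long_collar (a joint): turn of the long-lens collar on its upright axis, rad: 0 = tight (the start; a stop bars tightening), grows anticlockwise from above (loosening), 6.283 a turn, stop at 25.1. Light steady friction (0.06 N m, some 1.3 N at the rim): it stays where it is left and does not rise as it turns
- long_collar_top (a point): on the long-lens collar's axis, at its top face, 63 mm above the table; x, y turn with the collar, z up. Collar: dark steel ring, 93 mm across the knurl, 58 mm inside, 16 mm high, underside 47 mm above the table. Knurl: 30 upright round ribs standing 3 mm proud. Bright index line on top along its own -x. A fingertip can reach past the rim from above all round
- long_mount: fixed upright lens mount of the long lens: grey base disc 110 mm across, 12 mm high, then a pillar 76 mm across (narrower than the collar) up to 46 mm. Origin on its axis at the table, z up. A black line on the base disc along its own -x marks where the collar's index line points when tight. Place and yaw vary; the long and short mounts may change places
- short_collar (a joint): turn of the short-lens collar on its upright axis, rad: 0 = tight (the start; a stop bars tightening), grows anticlockwise from above (loosening), 6.283 a turn, stop at 25.1. Light steady friction (0.06 N m, some 1.3 N at the rim): it stays where it is left and does not rise as it turns
- short_collar_top (a point): on the short-lens collar's axis, at its top face, 63 mm above the table; x, y turn with the collar, z up. Collar: dark steel ring, 93 mm across the knurl, 58 mm inside, 16 mm high, underside 47 mm above the table. Knurl: 30 upright round ribs standing 3 mm proud. Bright index line on top along its own -x. A fingertip can reach past the rim from above all round
- short_mount: fixed upright lens mount of the short lens: grey base disc 110 mm across, 12 mm high, then a pillar 76 mm across (narrower than the collar) up to 46 mm. Origin on its axis at the table, z up. A black line on the base disc along its own -x marks where the collar's index line points when tight. Place and yaw vary; the long and short mounts may change places
- long_lens: loose long projection lens, 150 g, standing upright in its collar: foot 53 mm across and 14 mm high, then a black barrel 36 mm across; 52 mm tall in all, its top 98 mm above the table. Origin at the centre of its underside, 46 mm above the table
- short_lens: loose short projection lens, 150 g, standing upright in its collar: foot 53 mm across and 14 mm high, then a black barrel 44 mm across; 24 mm tall in all, its top 70 mm above the table. Origin at the centre of its underside, 46 mm above the table
- ring_gauge: bystander: a plain steel ring gauge lying flat, 42 mm across, 16 mm high, between the two mounts; origin at the centre of its underside
- plug_gauge: bystander: a steel plug gauge standing upright, 26 mm across, 70 mm high, beyond the mounts; origin at the centre of its underside
- gauge_block: bystander: a steel gauge block, 35 x 12 mm, 30 mm high, on the robot's side of the mounts; origin at the centre of its underside
- lens_cap: bystander: a black round lens cap, 48 mm across, 12 mm high, on the robot's side of the mounts; origin at the centre of its underside
- cleaner: bystander: a small white bottle, 44 mm across, 95 mm high, standing beyond the mounts; origin at the centre of its underside
- caliper: bystander: a caliper lying flat, 200 mm long, 12 mm high, on the left; origin at the centre of its underside
- brush: bystander: a dust brush lying flat, 160 mm long, on the right; origin at the centre of its underside

How it is judged:
By the outcome, as a careful person would: the job done as asked, in the order asked, and still so for the second after the job is handed in, with the robot touching nothing.
It also fails if it takes over 58 s, if anything falls off the work surface, if the arm or the gripper's body presses on something with over 40 N, if the wrist force passes 120 N, or if a joint passes its speed limit or range.

## Working session

There is one attempt and no reset: what is moved stays moved. The work goes in short steps, Python scripts to look and compute and a tool call to move; the robot and the scene stay as the last step left them, time stands still between calls to the robot, and variables do not carry over. Pictures are saved under pics/ and viewed, and the job is handed in when it is done.

Besides the shell and the picture viewer there is one more tool, called after "Emit:" by a JSON object that holds its "api" and its "payload", one argument or row to a line. play_rows: Moves the arm, as the interface text tells. Its arguments: {"type":"object","properties":{"targets":{"type":"array"},"fingers":{"type":"number"}},"required":["targets"]}

```bash
ls; mkdir -p pics; cat > h.py <<'E'
import numpy as np, cv2
from bench import r
from scipy.spatial.transform import Rotation as R
def rot(o):
    o=np.array(o,float)
    return o if o.shape==(3,3) else (R.from_rotvec(o).as_matrix() if o.size==3 else R.from_quat(o).as_matrix())
def save(name,fn,scale=1.5):
    c=r.read_camera(name); im=cv2.cvtColor(c['frame'],cv2.COLOR_RGB2BGR)
    cv2.imwrite(fn,cv2.resize(im,None,fx=scale,fy=scale,interpolation=cv2.INTER_CUBIC)); return c
def ray(c,px,E=None,O=None):
    K=np.array(c['camera_matrix']);k=c['k1']
    d=np.array([(px[0]-K[0,2])/K[0,0],(px[1]-K[1,2])/K[1,1]]);u=d.copy()
    for _ in range(30): u=d/(1+k*(u@u))
    E=np.array(c['eye']) if E is None else E; O=rot(c['orientation']) if O is None else O
    return E,O@np.array([u[0],-u[1],-1])
def plane(c,px,z,**k):
    e,d=ray(c,px,**k); return e+d*(z-e[2])/d[2]
def proj(c,p):
    K=np.array(c['camera_matrix']);k=c['k1']
    q=rot(c['orientation']).T@(np.array(p)-np.array(c['eye'])); u=np.array([q[0],-q[1]])/-q[2]; u=u*(1+k*(u@u))
    return np.array([K[0,0]*u[0]+K[0,2],K[1,1]*u[1]+K[1,2]])
E
python3 - <<'E'
from h import *
print(r.observe())
for n in('top','scene'):
    c=save(n,f'pics/{n}0.png'); print({k:v for k,v in c.items() if k!='frame'})
E
```

```text
pics
{'time_s': 0.0, 'joint_pos': array([ 1.16602965e+00,  2.76598327e-01,  1.50609815e+00, -2.08587985e-05,
        1.36071022e+00, -1.21006708e-01]), 'qvel': array([-0.00156324,  0.00107398, -0.00094039,  0.00029679,  0.00060359,
       -0.00069706]), 'tau': array([-6.37774592e-04, -4.04585731e+01, -2.37228245e+01,  7.00604729e-02,
        3.44999204e-02, -1.26781770e-04]), 'tcp_pos': array([0.16077486, 0.55148045, 0.2046168 ]), 'ee_rot': array([-4.44164365e-01, -3.10957823e+00,  2.75952309e-03]), 'wrist_force': array([-0.15763384, -0.15349596,  0.70983265]), 'moment': array([-0.01027675,  0.03201951, -0.00811352]), 'opening': 0.09440166479409544}
{'camera_matrix': array([[389.53873324,   0.        , 255.04515289],
       [  0.        , 389.53873324, 197.44106258],
       [  0.        ,   0.        ,   1.        ]]), 'k1': -0.08587098755949403, 'eye': array([ 0.3969855 , -0.01466067,  1.05768098]), 'orientation': array([ 0.11622522, -0.1200012 , -1.54235232])}
{'camera_matrix': array([[483.33834723,   0.        , 255.05181596],
       [  0.        , 483.33834723, 192.82610805],
       [  0.        ,   0.        ,   1.        ]]), 'k1': -0.08326379593904754, 'eye': array([0.92135624, 0.68504703, 0.85392004]), 'orientation': array([0.27257732, 1.00489122, 2.46958087])}
```

View pics/top0.png

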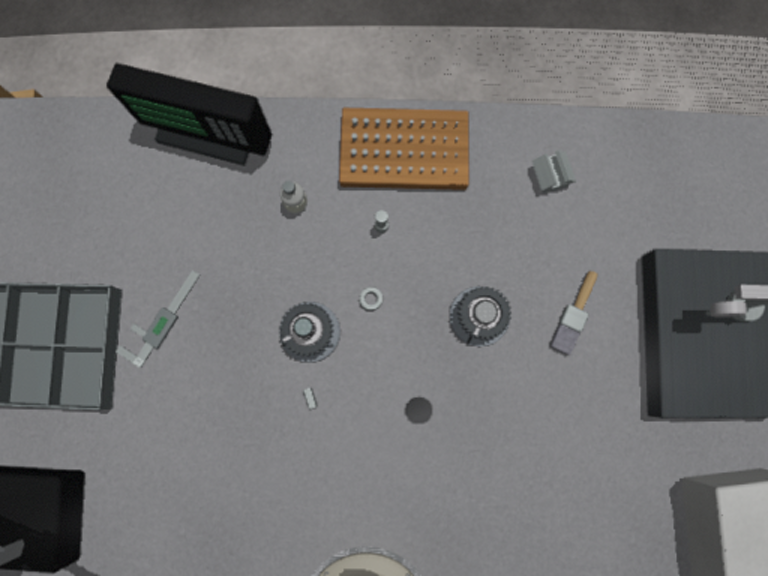

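View pics/scene0.png

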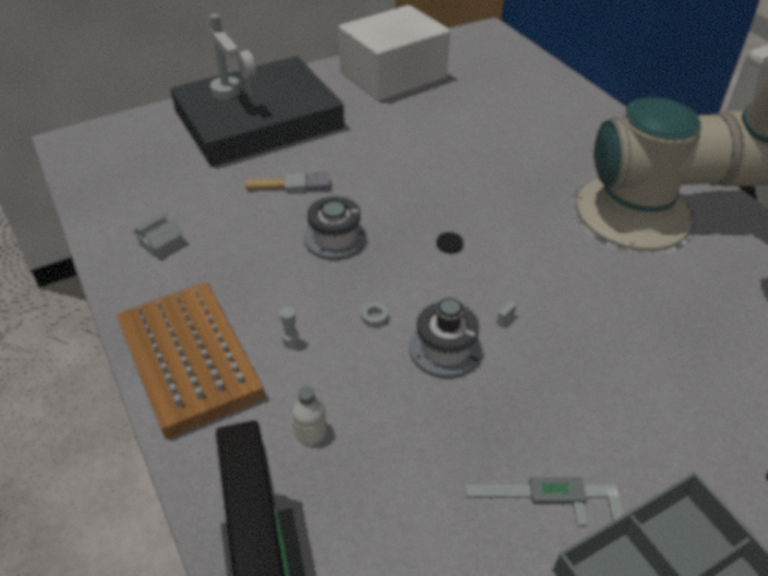

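Top view: the taller lens is the left one, with its collar at about (305,330) in the 1.5x picture and its index line pointing left and slightly down. The short lens's collar is at (482,315).

```bash
python3 - <<'E'
from h import *
c=r.read_camera('top'); f=c['frame']; g=cv2.cvtColor(f,cv2.COLOR_RGB2GRAY)
cv2.imwrite('pics/crop_long.png',cv2.resize(cv2.cvtColor(f[180:280,170:270],cv2.COLOR_RGB2BGR),None,fx=6,fy=6,interpolation=cv2.INTER_CUBIC))
for nm,(x,y) in dict(long=(204,221),short=(321,210)).items():
    m=(g<75).astype(np.uint8); roi=np.zeros_like(m); cv2.circle(roi,(x,y),32,1,-1); m=m*roi
    m=cv2.morphologyEx(m,cv2.MORPH_OPEN,np.ones((2,2)))
    cs,_=cv2.findContours(m,cv2.RETR_EXTERNAL,cv2.CHAIN_APPROX_NONE); k=max(cs,key=cv2.contourArea)[:,0]
    h=cv2.convexHull(k); P=np.array([plane(c,p,.063)[:2] for p in h[:,0].astype(float)])
    (cx,cy),rr=cv2.minEnclosingCircle(P.astype(np.float32)); A=np.c_[2*P,np.ones(len(P))]; s=np.linalg.lstsq(A,(P**2).sum(1),rcond=None)[0]
    print(nm,cx,cy,rr,s[:2],np.sqrt(s[2]+s[0]**2+s[1]**2), proj(c,[s[0],s[1],.063]))
for nm,p,z in [('cleaner',(293,205),0),('plug',(381,215),.07),('block',(310,398),.03),('cap',(418,410),.012),('ring',(371,299),.016),('lenstop',(304,326),.098)]:
    print(nm,plane(c,np.array(p)/1.5,z))
E
```

```text
long 0.4608721435070038 0.11181449890136719 0.040037237107753754 [0.47064288 0.11219939] 0.03836445392499304 [204.50530754 226.18149055]
short 0.5081023573875427 -0.17566289007663727 0.042611345648765564 [ 0.50790054 -0.17510327] 0.041206891052936644 [316.78154763 214.5193656 ]
cleaner [0.7270462  0.15765147 0.        ]
plug [ 0.69073301 -0.00884268  0.07      ]
block [0.3710033 0.1064981 0.03     ]
cap [ 0.35449485 -0.0827682   0.012     ]
ring [0.5497225  0.00551518 0.016     ]
lenstop [0.48983977 0.11324066 0.098     ]
```

View pics/crop_long.png

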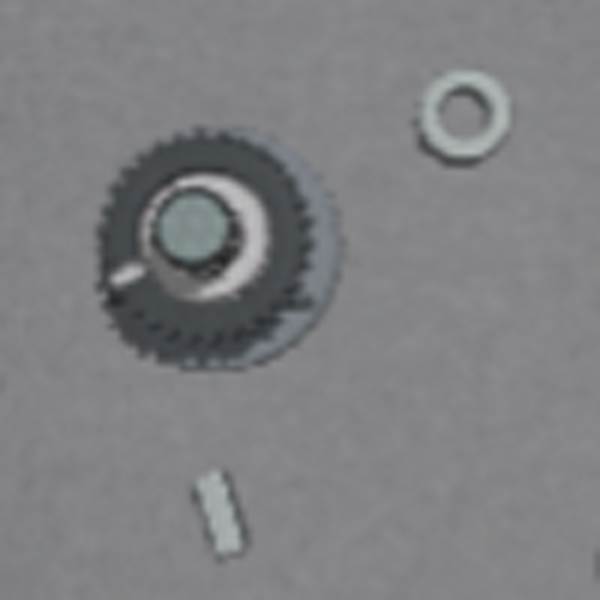

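The crop shows the top ring centred near (207,235), with the hole at (205,236) and the index line at (127,274). I'll turn these into positions and cross-check them in the scene view.

```bash
python3 - <<'E'
from h import *
c=r.read_camera('top')
P=lambda x,y,z:plane(c,((x+.5)/6-.5+170,(y+.5)/6-.5+180),z)
C=P(206,235,.063);print(C,'L',P(103,250,.063),'R',P(312,230,.063),'T',P(206,132,.063),'hole',P(205,236,.063))
I=P(127,274,.063);d=I-C;print('idx r',np.hypot(*d[:2]),np.degrees(np.arctan2(d[1],d[0])))
print('lens',P(194,228,.098))
s=r.read_camera('scene');f=s['frame']
q=proj(s,C);print(q)
im=cv2.cvtColor(f,cv2.COLOR_RGB2BGR)
for a in np.linspace(0,2*np.pi,24,endpoint=False):
    for rr,z in((.0465,.063),(.029,.063),(.055,.012)):
        p=proj(s,[C[0]+rr*np.cos(a),C[1]+rr*np.sin(a),z]); 
        cv2.circle(im,tuple(int(v*16) for v in p),4,(0,0,255),-1,shift=4)
x,y=q.astype(int); cv2.imwrite('pics/sc.png',cv2.resize(im[y-50:y+50,x-60:x+60],None,fx=6,fy=6,interpolation=cv2.INTER_CUBIC))
print(r.observe()['time_s'])
print('tcp R',R.from_rotvec(r.observe()['ee_rot']).as_matrix().round(3))
E
```

```text
[0.48966619 0.11453248 0.063     ] L [0.4820526  0.15839298 0.063     ] R [0.49300518 0.06926498 0.063     ] T [0.5340918  0.11648576 0.063     ] hole [0.48922617 0.11494213 0.063     ]
idx r 0.03746090851624595 118.01563732087422
lens [0.48916937 0.11507412 0.098     ]
[297.96958567 215.13121599]
0.25
tcp R [[-0.96   0.28  -0.   ]
 [ 0.28   0.96  -0.001]
 [ 0.    -0.001 -1.   ]]
```

View pics/sc.png

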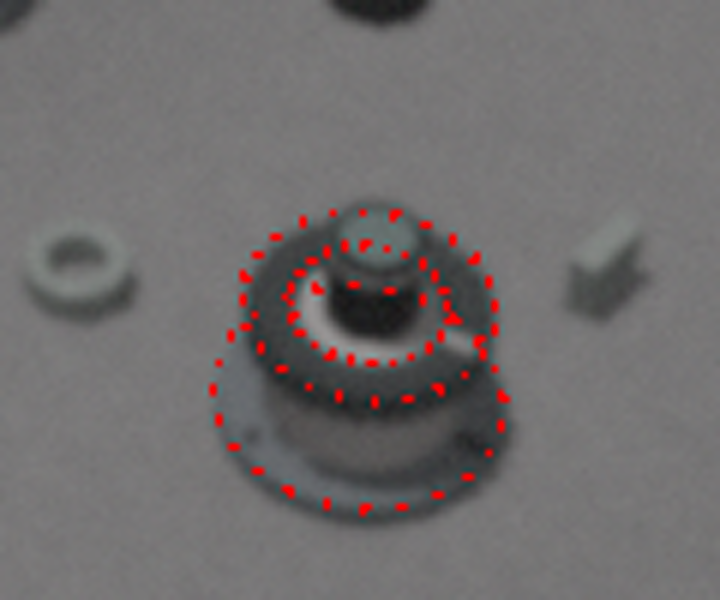

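The scene view agrees with a collar centre of about (0.4895, 0.1145) to within roughly 1 mm. My plan is to shut the fingers, put one corner of the closed fingertip between the ribs, and sweep arcs with the tool co-rotating. Three arcs of 240° make the two turns, with a lift and unwind between them.

```bash
cat >> h.py <<'E'
C=np.array([.4895,.1145])
def yaw(o): M=R.from_rotvec(o['ee_rot']).as_matrix(); return np.degrees(np.arctan2(M[1,0],M[0,0])),M
def tgt(theta,rad,corner=(.008,.0125)):
    "TCP xy and yaw: corner apex at angle theta, radius rad, 45deg flanks"
    psi=theta-135; a=np.radians(psi); X=np.array([np.cos(a),np.sin(a)]);Y=np.array([np.sin(a),-np.cos(a)])
    t=np.radians(theta); ap=C+rad*np.array([np.cos(t),np.sin(t)])
    return ap-corner[0]*X-corner[1]*Y,psi
def go(xy,z,psi):
    o=r.observe(); y,M=yaw(o); s=M.T@(np.array([*xy,z])-o['tcp_pos'])*100
    dt=(y-psi+180)%360-180
    print('from',o['tcp_pos'].round(4),'yaw',round(y,2),'j6',round(np.degrees(o['joint_pos'][5]),1),'t',round(o['time_s'],2),'shift cm',s.round(2),'turn',round(dt,1))
E
python3 - <<'E'
from h import *
xy,p=tgt(105,.060);print(xy,p);go(xy,.15,p)
E
```

```text
[0.47329265 0.18728087] -30
from [0.1609 0.5518 0.2051] yaw 163.74 j6 -6.9 t 0.25 shift cm [-40.2  -26.24   5.53] turn -166.3
```

Emit:
{"api": "play_rows", "payload": {
  "targets": [
    [[-3,-2,0],7],
    [[-6,-4,0],14],
    [[-9,-6,0],21],
    [[-12,-8,0],28],
    [[-15,-10,0],35],
    [[-18,-12,0],42],
    [[-21,-14,0],49],
    [[-24,-16,0],56]
  ],
  "fingers": -1
}}

```text
time_s: 0.92
tcp_pos: [0.3473, 0.3297, 0.2056]
ee_rot: [1.86, 2.532, 0.001]
wrist_force: [0.4, -0.2, 1.1]
opening: 0.0442
```

```bash
python3 - <<'E'
from h import *
xy,p=tgt(105,.060);print(xy,p);go(xy,.15,p)
o=r.observe();print(np.degrees(o['joint_pos']).round(1),o['opening'])
E
```

```text
[0.47329265 0.18728087] -30
from [0.3473 0.3297 0.2056] yaw 107.41 j6 17.8 t 0.92 shift cm [-17.36   7.75   5.56] turn 137.4
[35.2  7.5 97.2  0.  75.3 17.8] 0.044228628259373515
```

Emit:
{"api": "play_rows", "payload": {
  "targets": [
    [[-3,1,0],7],
    [[-6,3,0],14],
    [[-9,4,0],21],
    [[-12,5,0],28],
    [[-15,6.5,0],35],
    [[-17.4,7.7,0],42],
    [[-17.4,7.7,0],49],
    [[-17.4,7.7,0],56]
  ]
}}

```text
time_s: 1.58
tcp_pos: [0.4741, 0.1875, 0.2052]
ee_rot: [2.833, 1.358, -0.0]
wrist_force: [-0.1, -0.1, 0.1]
opening: 0.0006
```

Emit:
{"api": "play_rows", "payload": {
  "targets": [
    [[0,0,1],7],
    [[0,0,2],14],
    [[0,0,3],21],
    [[0,0,4],28],
    [[0,0,5],35],
    [[0,0,5.5],42],
    [[0,0,5.5],49],
    [[0,0,5.5],56]
  ]
}}

```text
time_s: 2.25
tcp_pos: [0.4725, 0.1888, 0.1498]
ee_rot: [3.139, -0.126, -0.002]
wrist_force: [-1.0, -0.6, -1.0]
opening: 0.0001
```

```bash
python3 - <<'E'
from h import *
xy,p=tgt(105,.060);print(xy,p);go(xy,.15,p)
o=r.observe();print(np.degrees(o['joint_pos']).round(1),o['opening'])
c=save('wrist','pics/w1.png'); print(c['T_tool_cam'])
E
```

```text
[0.47329265 0.18728087] -30
from [0.4725 0.1888 0.1498] yaw -4.61 j6 108.5 t 2.25 shift cm [ 0.09  0.15 -0.02] turn 25.4
[ 13.9  12.4  99.2   0.   68.4 108.5] 6.579305504863625e-05
[[-1.26228008e-03  9.66334008e-01  2.57287761e-01  7.50364151e-02]
 [ 9.99999140e-01  1.31144822e-03 -1.95035427e-05 -3.12871813e-04]
 [-3.56266512e-04  2.57287515e-01 -9.66334832e-01 -1.79326941e-01]
 [ 0.00000000e+00  0.00000000e+00  0.00000000e+00  1.00000000e+00]]
```

View pics/w1.png

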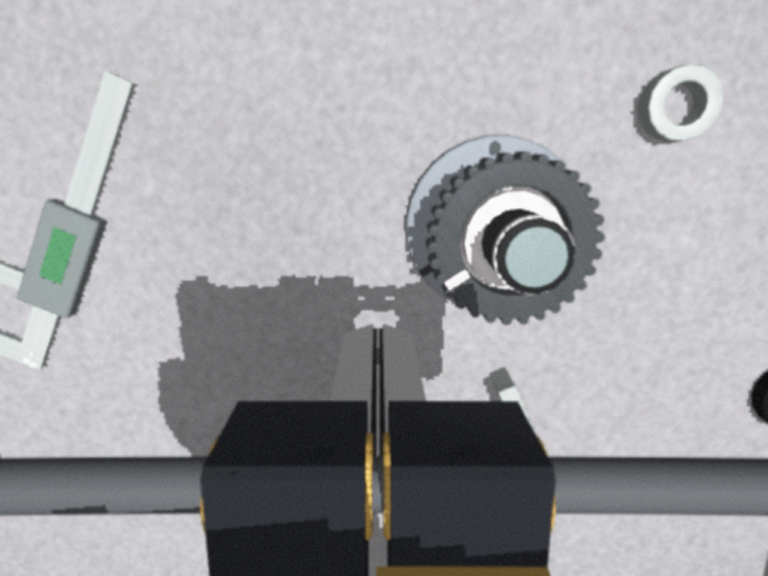

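The wrist view shows the collar's top ring centred at about (517,238) in the 1.5x picture, its index line at (457,281), and the black mount line at about (425,270). The fingertips end at about (355..400, 327). I'll check these points against the geometry.

```bash
cat >> h.py <<'E'
def wcam(c,o):
    T=np.array(c['T_tool_cam']);y,M=yaw(o); return M@T[:3,3]+o['tcp_pos'],M@T[:3,:3]
def wrist():
    o=r.observe(); c=r.read_camera('wrist'); E,O=wcam(c,o); c['eye']=E; c['orientation']=O; return c,o
E
python3 - <<'E'
from h import *
c,o=wrist(); y,M=yaw(o)
f=lambda p:(np.array(p)+.5)/1.5-.5
Q=lambda p,z:plane(c,f(p),z)[:2]
ce=Q((517,238),.063);print('centre',ce)
for n,p in dict(L=(429,238),R=(605,238),T=(517,152),B=(517,324)).items(): print(n,np.linalg.norm(Q(p,.063)-ce))
i=Q((457,281),.063)-ce;print('idx',np.degrees(np.arctan2(i[1],i[0])),np.hypot(*i))
m=Q((427,270),.012);print('mark',m,np.linalg.norm(m-C),np.degrees(np.arctan2(*(m-C)[::-1])))
for q in [(.008,.0125,0),(.008,-.0125,0),(-.008,.0125,0),(.008,.0125,-.02),(.008,.0125,-.04)]:
    print(q,(proj(c,M@np.array(q)+o['tcp_pos'])+.5)*1.5-.5)
fr=cv2.cvtColor(c['frame'],cv2.COLOR_RGB2BGR); cv2.imwrite('pics/tip.png',cv2.resize(fr[190:280,200:310],None,fx=6,fy=6,interpolation=cv2.INTER_CUBIC))
E
```

```text
centre [0.49233367 0.11427916]
L 0.04597991297204565
R 0.04572675833653586
T 0.043729630531982824
B 0.04778051021374196
idx 122.57568518399806 0.038301515820774366
mark [0.46602222 0.15820525] 0.04961204170815173 118.24399633057514
(0.008, 0.0125, 0) [412.24674876 328.8208336 ]
(0.008, -0.0125, 0) [344.55446862 328.90929359]
(-0.008, 0.0125, 0) [411.58055325 368.77419185]
(0.008, 0.0125, -0.02) [416.20025587 350.03557866]
(0.008, 0.0125, -0.04) [421.16709205 376.6735626 ]
```

View pics/tip.png

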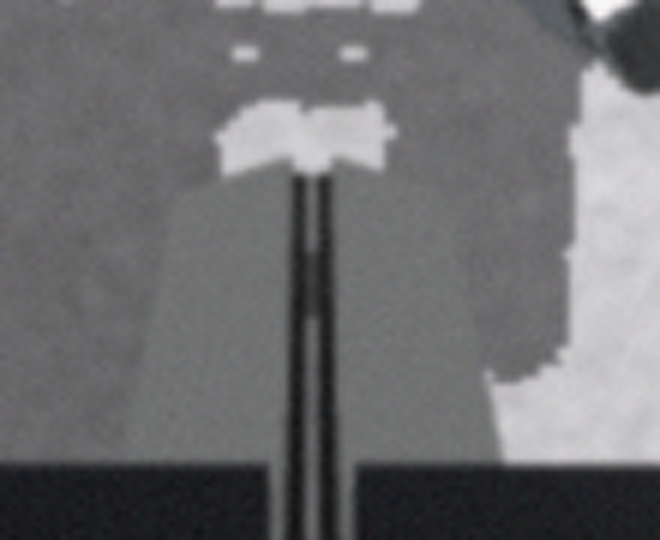

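The tips chamfer upward by about 6 mm, so I'll run the TCP at z = 0.040. The wrist gives x = 0.492 and the top camera 0.4895, so I'll use 0.491. The mark at about 118° agrees with the index line.

```bash
sed -i 's/^C=.*/C=np.array([.4908,.1145])/' h.py; python3 - <<'E'
from h import *
xy,p=tgt(105,.056);print(xy,p);go(xy,.04,p)
c=np.array([.8+4.5/2**.5,1.25+4.5/2**.5]);print('axis in tool cm',c)
for k in range(9):
    a=np.radians(-6*k); Rm=np.array([[np.cos(a),-np.sin(a)],[np.sin(a),np.cos(a)]]);print(-6*k,(c-Rm@c).round(3))
# spiral from 5.6 to 4.5 over 8 rows of 4 deg
c0=np.array([.8,1.25])+5.6/2**.5
for k in range(1,9):
    a=np.radians(-4*k); Rm=np.array([[np.cos(a),-np.sin(a)],[np.sin(a),np.cos(a)]]);ck=np.array([.8,1.25])+(5.6-1.1*min(1,k/8))/2**.5;print('sp',-4*k,(c0-Rm@ck).round(2))
E
```

```text
[0.47562793 0.18341716] -30
from [0.4729 0.1889 0.1503] yaw -4.25 j6 108.2 t 2.35 shift cm [ 0.32  0.53 11.03] turn 25.8
axis in tool cm [3.98198052 4.43198052]
0 [0. 0.]
-6 [-0.441  0.441]
-12 [-0.834  0.925]
-18 [-1.175  1.447]
-24 [-1.458  2.003]
-30 [-1.683  2.585]
-36 [-1.845  3.187]
-42 [-1.943  3.803]
-48 [-1.976  4.426]
sp -4 [-0.25  0.43]
sp -8 [-0.46  0.88]
sp -12 [-0.63  1.33]
sp -16 [-0.77  1.78]
sp -20 [-0.87  2.23]
sp -24 [-0.94  2.68]
sp -28 [-0.97  3.13]
sp -32 [-0.97  3.56]
```

Emit:
{"api": "play_rows", "payload": {
  "targets": [
    [[0.3,0.5,0],7],
    [[0.3,0.5,2],14],
    [[0.3,0.5,4],21],
    [[0.3,0.5,6],25.8],
    [[0.3,0.5,8],25.8],
    [[0.3,0.5,10],25.8],
    [[0.3,0.5,11],25.8],
    [[0.3,0.5,11],25.8]
  ]
}}

```text
time_s: 3.02
tcp_pos: [0.4739, 0.1833, 0.0385]
ee_rot: [3.033, -0.811, -0.006]
wrist_force: [-0.0, -0.2, -0.3]
opening: 0.0006
```

```bash
python3 - <<'E'
from h import *
xy,p=tgt(105,.056);print(xy,p);go(xy,.04,p)
c=r.read_camera('wrist');fr=cv2.cvtColor(c['frame'],cv2.COLOR_RGB2BGR); cv2.imwrite('pics/w2.png',cv2.resize(fr,None,fx=1.5,fy=1.5,interpolation=cv2.INTER_CUBIC));print(r.observe()['wrist_force'])
E
```

```text
[0.47562793 0.18341716] -30
from [0.4739 0.1833 0.0385] yaw -29.95 j6 133.2 t 3.02 shift cm [ 0.15 -0.09 -0.15] turn 0.1
[ 0.41855124 -0.41187048  0.65680507]
```

View pics/w2.png

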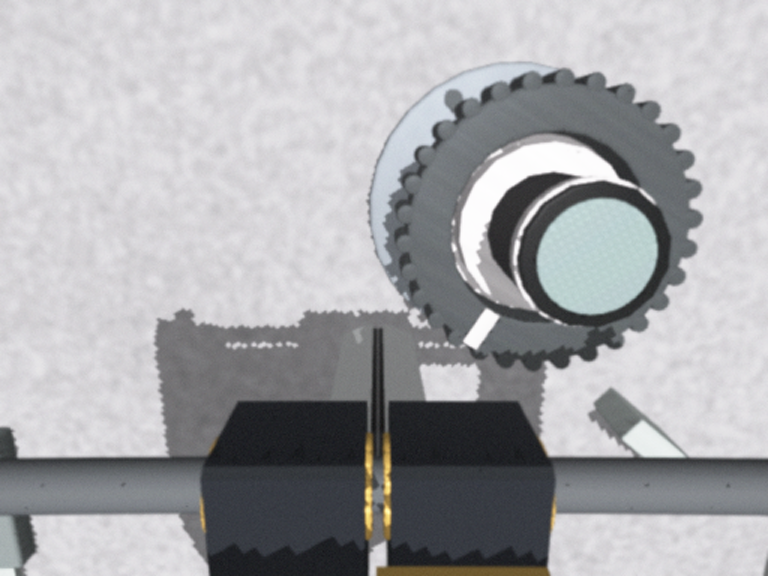

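The corner sits clear of the rim and the ribs are visible. Now I'll spiral in anticlockwise.

Emit:
{"api": "play_rows", "payload": {
  "targets": [
    [[-0.15,0.35,0],-4],
    [[-0.36,0.8,0],-8],
    [[-0.53,1.25,0],-12],
    [[-0.67,1.7,0],-16],
    [[-0.77,2.15,0],-20],
    [[-0.84,2.6,0],-24],
    [[-0.87,3.05,0],-28],
    [[-0.87,3.48,0],-32]
  ]
}}

```text
time_s: 3.73
tcp_pos: [0.4497, 0.1604, 0.042]
ee_rot: [-3.136, -0.056, 0.001]
wrist_force: [-6.6, 8.8, 4.0]
opening: 0.0004
```

```bash
cat >> h.py <<'E'
def where():
    o=r.observe(); y,M=yaw(o); ap=(M@np.array([.008,.0125,0])+o['tcp_pos'])[:2]-C
    th=np.arctan2(ap[1],ap[0]); F=o['wrist_force'][:2]
    print('t',round(o['time_s'],2),'theta',round(np.degrees(th),1),'yaw+135',round(y+135,1),'rad',round(np.hypot(*ap)*1000,1),'z',o['tcp_pos'][2].round(4),'Frad,tan',(F@[np.cos(th),np.sin(th)]).round(1),(F@[-np.sin(th),np.cos(th)]).round(1),'Fz',o['wrist_force'][2].round(1),'j6',np.degrees(o['joint_pos'][5]).round(1))
E
python3 - <<'E'
from h import *
where(); xy,p=tgt(137,.045);go(xy,.04,p)
c=r.read_camera('wrist');fr=cv2.cvtColor(c['frame'],cv2.COLOR_RGB2BGR); cv2.imwrite('pics/w3.png',cv2.resize(fr,None,fx=1.5,fy=1.5,interpolation=cv2.INTER_CUBIC))
where()
E
```

```text
t 3.73 theta 134.1 yaw+135 137.1 rad 46.9 z 0.042 Frad,tan 10.9 -1.4 Fz 4.0 j6 98.7
from [0.4497 0.1604 0.042 ] yaw 2.06 j6 98.7 t 3.73 shift cm [-0.04  0.3   0.2 ] turn 0.1
t 3.78 theta 135.4 yaw+135 137.2 rad 47.0 z 0.0419 Frad,tan 7.4 -0.2 Fz 2.8 j6 98.6
```

View pics/w3.png

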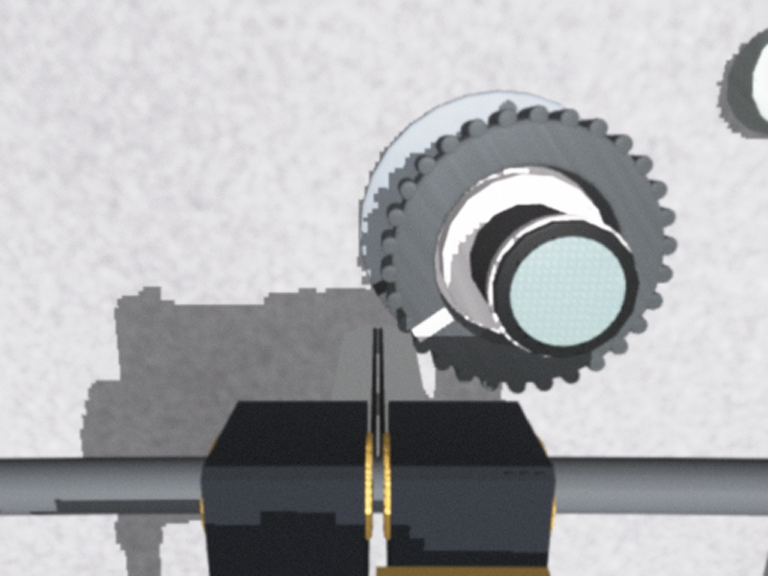

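The finger is in contact with about 10 N radial force, and the arm is compliant. I'll play one 48° arc and check whether the collar follows.

Emit:
{"api": "play_rows", "payload": {
  "targets": [
    [[-0.44,0.44,0],-6],
    [[-0.83,0.93,0],-12],
    [[-1.17,1.45,0],-18],
    [[-1.46,2.0,0],-24],
    [[-1.68,2.59,0],-30],
    [[-1.84,3.19,0],-36],
    [[-1.94,3.8,0],-42],
    [[-1.98,4.43,0],-48]
  ]
}}

```text
time_s: 4.45
tcp_pos: [0.4292, 0.1135, 0.0415]
ee_rot: [-2.841, -1.334, 0.006]
wrist_force: [-5.8, 1.8, 3.7]
opening: 0.0003
```

```bash
python3 - <<'E'
from h import *
where(); xy,p=tgt(185,.045);go(xy,.04,p)
c,o=wrist();fr=cv2.cvtColor(c['frame'],cv2.COLOR_RGB2BGR); cv2.imwrite('pics/w4.png',cv2.resize(fr,None,fx=1.5,fy=1.5,interpolation=cv2.INTER_CUBIC))
where()
E
```

```text
t 4.45 theta -176.6 yaw+135 185.3 rad 46.9 z 0.0415 Frad,tan 5.6 -2.2 Fz 3.7 j6 45.4
from [0.4292 0.1135 0.0415] yaw 50.3 j6 45.4 t 4.45 shift cm [0.05 0.22 0.15] turn 0.3
t 4.5 theta -175.3 yaw+135 185.5 rad 46.9 z 0.0414 Frad,tan 6.0 -1.2 Fz 2.3 j6 45.1
```

View pics/w4.png

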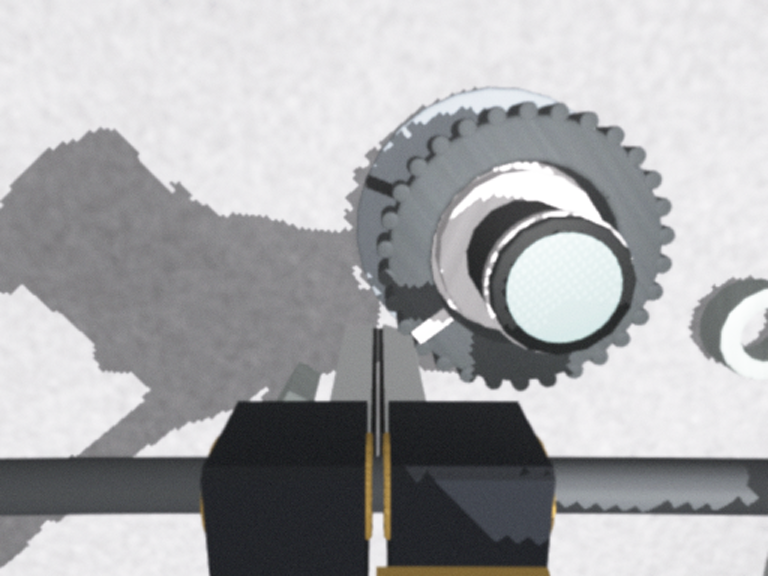

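The collar follows: the index stays at (430,325) in the tool view while the mount mark has moved round. I'll carry on with the same arc.

Emit:
{"api": "play_rows", "payload": {
  "targets": [
    [[-0.44,0.44,0],-6],
    [[-0.83,0.93,0],-12],
    [[-1.17,1.45,0],-18],
    [[-1.46,2.0,0],-24],
    [[-1.68,2.59,0],-30],
    [[-1.84,3.19,0],-36],
    [[-1.94,3.8,0],-42],
    [[-1.98,4.43,0],-48]
  ]
}}

```text
time_s: 5.17
tcp_pos: [0.4511, 0.0684, 0.0414]
ee_rot: [-2.052, -2.376, 0.006]
wrist_force: [-5.1, -2.8, 2.0]
opening: 0.0004
```

```bash
python3 -c "
from h import *
where()"
```

```text
t 5.17 theta -128.1 yaw+135 233.4 rad 46.2 z 0.0414 Frad,tan 5.4 -2.2 Fz 2.0 j6 -8.3
```

Emit:
{"api": "play_rows", "payload": {
  "targets": [
    [[-0.44,0.44,0],-6],
    [[-0.83,0.93,0],-12],
    [[-1.17,1.45,0],-18],
    [[-1.46,2.0,0],-24],
    [[-1.68,2.59,0],-30],
    [[-1.84,3.19,0],-36],
    [[-1.94,3.8,0],-42],
    [[-1.98,4.43,0],-48]
  ]
}}

```text
time_s: 5.83
tcp_pos: [0.5001, 0.0551, 0.0415]
ee_rot: [0.91, 3.007, -0.002]
wrist_force: [-1.2, -1.2, -0.1]
opening: 0.0002
```

```bash
python3 -c "
from h import *
where()
xy,p=tgt(281,.045);go(xy,.04,p)
c,o=wrist();fr=cv2.cvtColor(c['frame'],cv2.COLOR_RGB2BGR); cv2.imwrite('pics/w5.png',cv2.resize(fr,None,fx=1.5,fy=1.5,interpolation=cv2.INTER_CUBIC))"
```

```text
t 5.83 theta -77.9 yaw+135 281.3 rad 45.6 z 0.0415 Frad,tan 0.9 -1.4 Fz -0.1 j6 -57.9
from [0.5001 0.0551 0.0415] yaw 146.34 j6 -57.9 t 5.83 shift cm [ 0.11 -0.02  0.15] turn 0.3
```

View pics/w5.png

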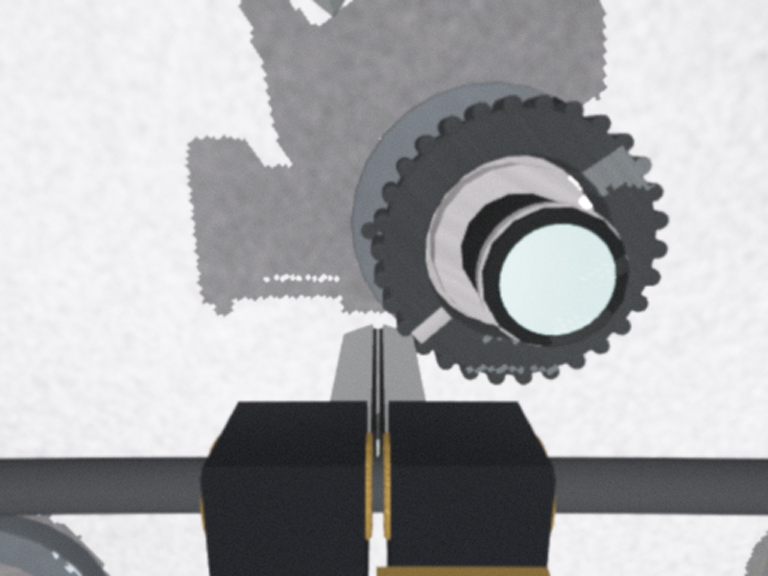

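The index is still in the same place relative to the tool. The radial force has faded, so on the next arc I'll push in about 0.7 mm.

Emit:
{"api": "play_rows", "payload": {
  "targets": [
    [[-0.41,0.47,0],-6],
    [[-0.78,0.97,0],-12],
    [[-1.12,1.5,0],-18],
    [[-1.42,2.05,0],-24],
    [[-1.64,2.64,0],-30],
    [[-1.82,3.25,0],-36],
    [[-1.93,3.87,0],-42],
    [[-1.98,4.5,0],-48]
  ]
}}

```text
time_s: 6.55
tcp_pos: [0.5432, 0.0824, 0.042]
ee_rot: [-0.386, 3.115, -0.0]
wrist_force: [-0.6, -0.1, 0.5]
opening: 0.0007
```

```bash
python3 -c "
from h import *
where()
xy,p=tgt(329,.045);go(xy,.04,p)
c,o=wrist();fr=cv2.cvtColor(c['frame'],cv2.COLOR_RGB2BGR); cv2.imwrite('pics/w6.png',cv2.resize(fr,None,fx=1.5,fy=1.5,interpolation=cv2.INTER_CUBIC))"
```

```text
t 6.55 theta -27.9 yaw+135 -30.9 rad 47.0 z 0.042 Frad,tan -0.5 -0.3 Fz 0.5 j6 -102.8
from [0.5432 0.0824 0.042 ] yaw -165.85 j6 -102.8 t 6.55 shift cm [ 0.33 -0.04  0.19] turn 0.1
```

View pics/w6.png

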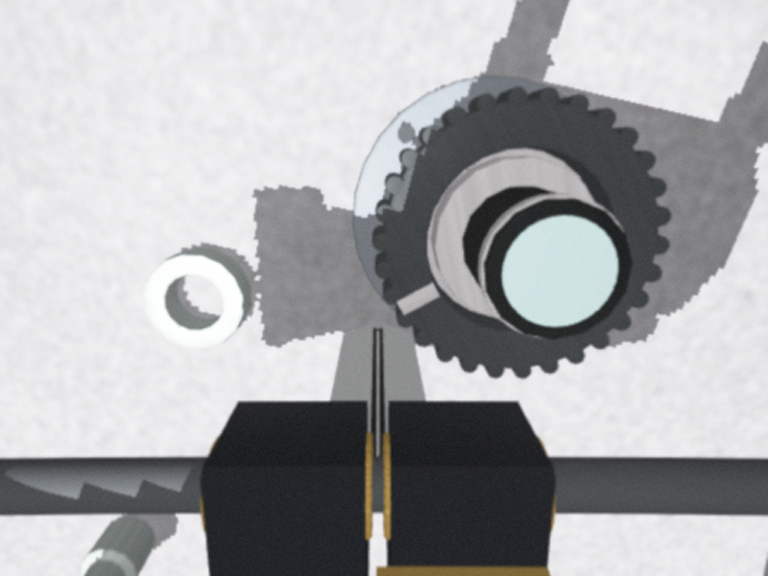

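One rib slipped near the end: the index in the tool view moved from (425,325) to (408,300), about 10° of lag. I'll measure the centre and the index angle here.

```bash
cat >> h.py <<'E'
def idx(c,tip,ce=None,s=1.5):
    f=lambda p:(np.array(p)+.5)/s-.5
    i=plane(c,f(tip),.063)[:2]; ce=C if ce is None else ce; d=i-ce
    return np.degrees(np.arctan2(d[1],d[0]))%360,np.hypot(*d)*1000
E
python3 - <<'E'
from h import *
c,o=wrist(); where()
f=lambda p:(np.array(p)+.5)/1.5-.5
P=np.array([plane(c,f(p),.063)[:2] for p in [(374,238),(670,217),(522,86),(522,377),(432,129),(632,342),(625,130),(440,355)]])
A=np.c_[2*P,np.ones(len(P))]; s=np.linalg.lstsq(A,(P**2).sum(1),rcond=None)[0];print(s[:2],np.sqrt(s[2]+s[:2]@s[:2]))
print(np.hypot(*(P-s[:2]).T))
print(idx(c,(403,307),s[:2]),idx(c,(418,299),s[:2]))
E
```

```text
t 6.65 theta -27.3 yaw+135 -31.1 rad 47.1 z 0.0418 Frad,tan -0.3 -0.0 Fz 0.6 j6 -102.5
[0.4918389 0.1169384] 0.045798884902731686
[0.0468112  0.04459482 0.04711066 0.04445628 0.04599601 0.04910124
 0.04382327 0.04424362]
(np.float64(312.1999391995951), np.float64(42.3601466442425)) (np.float64(311.96725675052784), np.float64(36.8757200900047))
```

Centre estimates from opposite yaws average to (0.4915, 0.1155). The index is at about 312°, so the collar has turned about 194°. Now I'll back off, lift and unwind.

Emit:
{"api": "play_rows", "payload": {
  "targets": [
    [[-1,-1,0],0],
    [[-1,-1,-3],0],
    [[-1,-1,-6],7],
    [[-1,-1,-9],14],
    [[-1,-1,-11],21],
    [[-1,-1,-11],28],
    [[-1,-1,-11],35],
    [[-1,-1,-11],42]
  ]
}}

```text
time_s: 7.32
tcp_pos: [0.555, 0.0739, 0.1519]
ee_rot: [0.775, 3.041, 0.001]
wrist_force: [0.3, 0.1, -0.3]
opening: 0.0006
```

```bash
sed -i 's/^C=.*/C=np.array([.4915,.1155])/' h.py; python3 -c "
from h import *
where()
xy,p=tgt(105,.056);print(xy);go(xy,.15,p)
c,o=wrist();fr=cv2.cvtColor(c['frame'],cv2.COLOR_RGB2BGR); cv2.imwrite('pics/w7.png',cv2.resize(fr,None,fx=1.5,fy=1.5,interpolation=cv2.INTER_CUBIC))"
```

```text
t 7.32 theta -23.2 yaw+135 286.4 rad 68.0 z 0.1519 Frad,tan 0.2 0.2 Fz -0.3 j6 -60.9
[0.47632793 0.18441716]
from [0.555  0.0739 0.1519] yaw 151.4 j6 -60.9 t 7.32 shift cm [12.2   5.94  0.16] turn -178.6
```

View pics/w7.png

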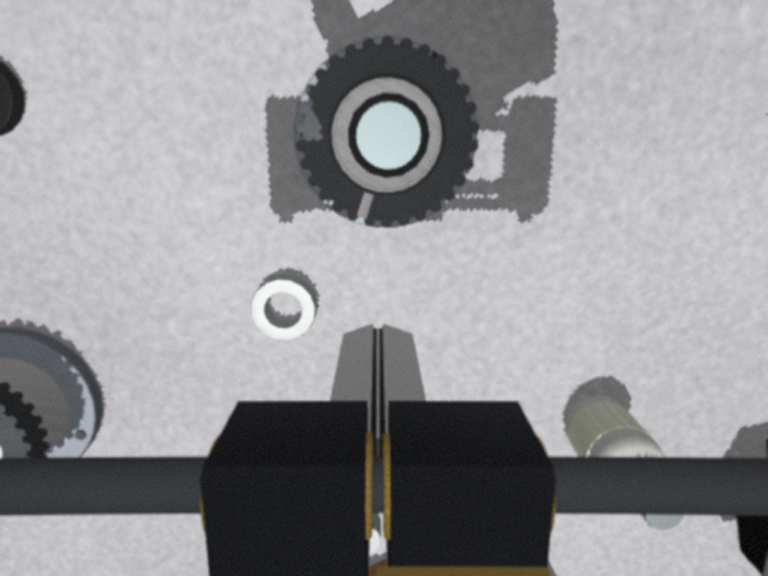

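```bash
python3 -c "
from h import *
c,o=wrist()
f=lambda p:(np.array(p)+.5)/1.5-.5
ce=plane(c,f((387,132)),.063)[:2];print('centre',ce,[np.linalg.norm(plane(c,f(p),.063)[:2]-ce) for p in((297,132),(478,132),(387,36),(387,227))])
print(idx(c,(363,216),ce))"
```

```text
centre [0.48852911 0.11633077] [np.float64(0.04484489468735261), np.float64(0.04533389378048914), np.float64(0.04369929265216247), np.float64(0.04771979788739646)]
(np.float64(314.8037529455021), np.float64(43.710325652100735))
```

Emit:
{"api": "play_rows", "payload": {
  "targets": [
    [[1.7,0.8,0],7],
    [[3.4,1.6,0],14],
    [[5.1,2.4,0],21],
    [[6.8,3.2,0],28],
    [[8.5,4.0,0],35],
    [[10.2,4.8,0],42],
    [[12,5.7,0],49],
    [[12.2,5.9,0],56]
  ]
}}

```text
time_s: 8.08
tcp_pos: [0.4721, 0.1858, 0.1507]
ee_rot: [-2.105, -2.329, -0.0]
wrist_force: [0.2, -0.7, -0.5]
opening: 0.0005
```

Emit:
{"api": "play_rows", "payload": {
  "targets": [
    [[0,0,0],7],
    [[0,0,0],14],
    [[0,0,0],21],
    [[0,0,0],28],
    [[0,0,0],35],
    [[0,0,0],42],
    [[0,0,0],49],
    [[0,0,0],56]
  ]
}}

```text
time_s: 8.75
tcp_pos: [0.4745, 0.1839, 0.1507]
ee_rot: [2.955, 1.066, 0.001]
wrist_force: [0.3, 0.0, -0.3]
opening: 0.0008
```

Emit:
{"api": "play_rows", "payload": {
  "targets": [
    [[0,0,0],7],
    [[0,0,0],14],
    [[0,0,0],21],
    [[0,0,0],28],
    [[0,0,0],35],
    [[0,0,0],42],
    [[0,0,0],49],
    [[0,0,0],56]
  ]
}}

```text
time_s: 9.42
tcp_pos: [0.4745, 0.1838, 0.1507]
ee_rot: [-3.11, 0.446, -0.001]
wrist_force: [-0.2, -0.6, 0.7]
opening: 0.0002
```

```bash
python3 -c "
from h import *
xy,p=tgt(105,.056);print(xy);go(xy,.04,p)
c,o=wrist();fr=cv2.cvtColor(c['frame'],cv2.COLOR_RGB2BGR); cv2.imwrite('pics/w8.png',cv2.resize(fr,None,fx=1.5,fy=1.5,interpolation=cv2.INTER_CUBIC))"
```

```text
[0.47632793 0.18441716]
from [0.4745 0.1838 0.1507] yaw -16.32 j6 119.7 t 9.42 shift cm [ 0.15 -0.11 11.07] turn 13.7
```

View pics/w8.png

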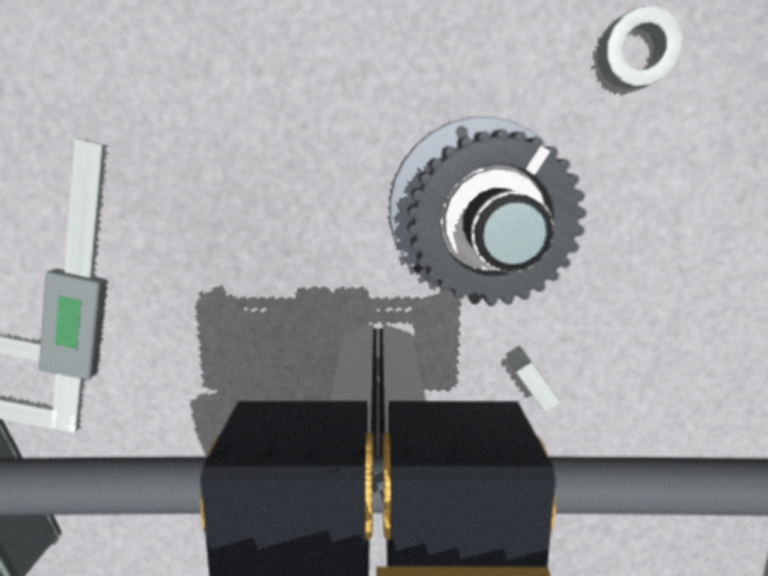

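Centre estimates average (0.4905, 0.1155). I'll finish the turn, descend and spiral in again, this time about 0.5 mm deeper.

Emit:
{"api": "play_rows", "payload": {
  "targets": [
    [[0.05,-0.1,2],7],
    [[0.05,-0.1,4],13.7],
    [[0.05,-0.1,6],13.7],
    [[0.05,-0.1,8],13.7],
    [[0.05,-0.1,10],13.7],
    [[0.05,-0.1,11],13.7],
    [[0.05,-0.1,11],13.7]
  ]
}}

```text
time_s: 10.05
tcp_pos: [0.4732, 0.1844, 0.0385]
ee_rot: [3.035, -0.803, -0.006]
wrist_force: [-0.5, 0.3, 0.0]
opening: 0.0005
```

```bash
sed -i 's/^C=.*/C=np.array([.4905,.1155])/' h.py; python3 -c "
from h import *
where();xy,p=tgt(105,.056);print(xy);go(xy,.04,p)
xy,p=tgt(137,.0445);print(xy);go(xy,.04,p)"
```

```text
t 10.05 theta 107.0 yaw+135 105.4 rad 56.5 z 0.0385 Frad,tan 0.4 0.4 Fz 0.0 j6 133.1
[0.47532793 0.18441716]
from [0.4732 0.1844 0.0385] yaw -29.64 j6 133.1 t 10.05 shift cm [ 0.18 -0.1  -0.15] turn 0.4
[0.44952339 0.15806212]
from [0.4732 0.1844 0.0385] yaw -29.64 j6 133.1 t 10.05 shift cm [-0.76  3.46 -0.13] turn -31.6
```

Emit:
{"api": "play_rows", "payload": {
  "targets": [
    [[-0.15,0.35,0],-4],
    [[-0.36,0.8,0],-8],
    [[-0.52,1.25,0],-12],
    [[-0.65,1.7,0],-16],
    [[-0.74,2.15,0],-20],
    [[-0.8,2.6,0],-24],
    [[-0.82,3.06,0],-28],
    [[-0.8,3.5,0],-32]
  ]
}}

```text
time_s: 10.72
tcp_pos: [0.4498, 0.1605, 0.0418]
ee_rot: [-3.137, -0.066, 0.001]
wrist_force: [-5.4, 8.7, 3.7]
opening: 0.0003
```

Emit:
{"api": "play_rows", "payload": {
  "targets": [
    [[-0.44,0.44,0],-6],
    [[-0.83,0.93,0],-12],
    [[-1.17,1.45,0],-18],
    [[-1.46,2.0,0],-24],
    [[-1.68,2.59,0],-30],
    [[-1.84,3.19,0],-36],
    [[-1.94,3.8,0],-42],
    [[-1.98,4.43,0],-48]
  ]
}}

```text
time_s: 11.38
tcp_pos: [0.4291, 0.1139, 0.0413]
ee_rot: [-2.837, -1.342, 0.007]
wrist_force: [-6.3, 1.4, 4.9]
opening: 0.0004
```

```bash
python3 -c "
from h import *
where();xy,p=tgt(185,.0445);print(xy);go(xy,.04,p)"
```

```text
t 11.38 theta -175.9 yaw+135 185.6 rad 46.8 z 0.0413 Frad,tan 6.2 -1.8 Fz 4.9 j6 45.1
[0.43145148 0.11352806]
from [0.4291 0.1139 0.0413] yaw 50.62 j6 45.1 t 11.38 shift cm [0.12 0.21 0.13] turn 0.6
```

Emit:
{"api": "play_rows", "payload": {
  "targets": [
    [[-0.43,0.44,0],-6],
    [[-0.82,0.93,0],-12],
    [[-1.16,1.46,0],-18],
    [[-1.45,2.01,0],-24],
    [[-1.68,2.61,0],-30],
    [[-1.84,3.22,0],-36],
    [[-1.95,3.83,0],-42],
    [[-1.98,4.47,0],-48]
  ]
}}

```text
time_s: 12.05
tcp_pos: [0.4508, 0.0684, 0.0411]
ee_rot: [-2.044, -2.381, 0.009]
wrist_force: [-5.6, -4.8, 3.6]
opening: 0.0005
```

Emit:
{"api": "play_rows", "payload": {
  "targets": [
    [[-0.42,0.45,0],-6],
    [[-0.81,0.94,0],-12],
    [[-1.15,1.48,0],-18],
    [[-1.44,2.04,0],-24],
    [[-1.67,2.64,0],-30],
    [[-1.84,3.25,0],-36],
    [[-1.96,3.88,0],-42],
    [[-2.0,4.52,0],-48]
  ]
}}

```text
time_s: 12.72
tcp_pos: [0.5017, 0.0552, 0.0414]
ee_rot: [0.901, 3.009, -0.003]
wrist_force: [-1.5, -1.4, -1.3]
opening: 0.0006
```

```bash
python3 -c "
from h import *
where();xy,p=tgt(281,.0445);print(xy);go(xy,.04,p)
c,o=wrist();fr=cv2.cvtColor(c['frame'],cv2.COLOR_RGB2BGR); cv2.imwrite('pics/w9.png',cv2.resize(fr,None,fx=1.5,fy=1.5,interpolation=cv2.INTER_CUBIC))"
```

```text
t 12.72 theta -75.9 yaw+135 281.7 rad 46.9 z 0.0414 Frad,tan 1.0 -1.8 Fz -1.3 j6 -58.1
[0.49863339 0.05698108]
from [0.5017 0.0552 0.0414] yaw 146.67 j6 -58.1 t 12.72 shift cm [ 0.35 -0.02  0.14] turn 0.7
```

View pics/w9.png

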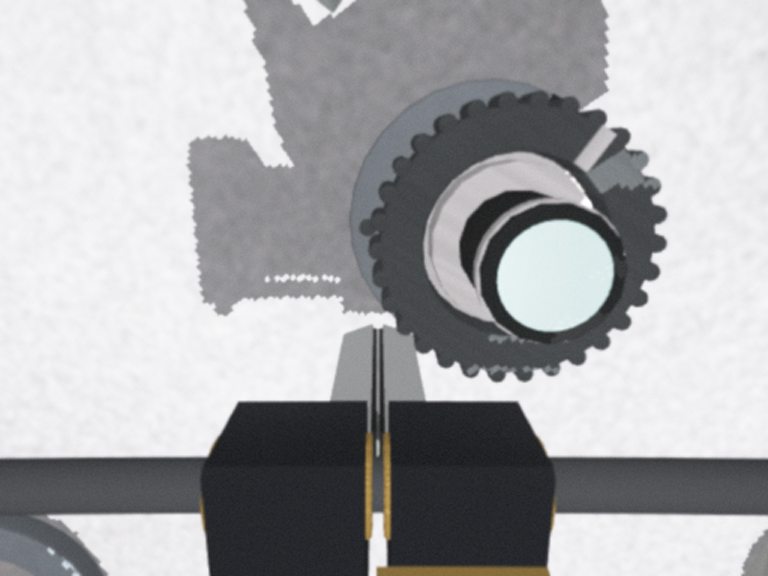

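Still engaged, with the index at (598,140) opposite the finger, but the radial load is low. Toward the end of this arc the inward direction becomes tool +x, so I'll add the depth along that.

Emit:
{"api": "play_rows", "payload": {
  "targets": [
    [[-0.4,0.47,0],-6],
    [[-0.75,0.98,0],-12],
    [[-1.05,1.51,0],-18],
    [[-1.32,2.05,0],-24],
    [[-1.51,2.64,0],-30],
    [[-1.64,3.22,0],-36],
    [[-1.74,3.81,0],-42],
    [[-1.78,4.42,0],-48]
  ]
}}

```text
time_s: 13.43
tcp_pos: [0.5419, 0.0828, 0.0416]
ee_rot: [-0.397, 3.115, -0.002]
wrist_force: [-0.3, -2.0, -0.2]
opening: 0.0004
```

```bash
python3 -c "
from h import *
where();xy,p=tgt(329,.0445);print(xy);go(xy,.04,p)
c,o=wrist();fr=cv2.cvtColor(c['frame'],cv2.COLOR_RGB2BGR); cv2.imwrite('pics/w10.png',cv2.resize(fr,None,fx=1.5,fy=1.5,interpolation=cv2.INTER_CUBIC))"
```

```text
t 13.43 theta -29.1 yaw+135 -30.5 rad 46.4 z 0.0416 Frad,tan 0.7 -1.9 Fz -0.2 j6 -103.0
[0.53943033 0.08238748]
from [0.5419 0.0828 0.0416] yaw -165.49 j6 -103.0 t 13.43 shift cm [0.25 0.02 0.16] turn 0.5
```

View pics/w10.png

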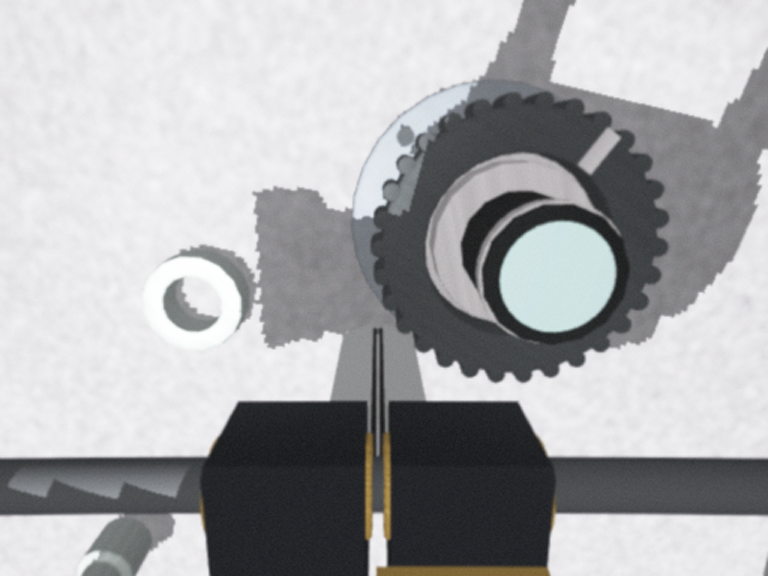

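No slip this time. There is joint range left for another 36°.

Emit:
{"api": "play_rows", "payload": {
  "targets": [
    [[-0.42,0.46,0],-6],
    [[-0.79,0.96,0],-12],
    [[-1.1,1.49,0],-18],
    [[-1.37,2.04,0],-24],
    [[-1.58,2.62,0],-30],
    [[-1.74,3.2,0],-36]
  ]
}}

```text
time_s: 13.98
tcp_pos: [0.5512, 0.1188, 0.0416]
ee_rot: [-1.335, 2.841, -0.001]
wrist_force: [-0.1, 0.1, 0.7]
opening: 0.0005
```

```bash
python3 -c "
from h import *
where();xy,p=tgt(365,.0445);print(xy);go(xy,.04,p)"
```

```text
t 13.98 theta 6.3 yaw+135 5.4 rad 46.3 z 0.0416 Frad,tan -0.1 0.1 Fz 0.7 j6 -135.3
[0.54954852 0.11747194]
from [0.5512 0.1188 0.0416] yaw -129.64 j6 -135.3 t 13.98 shift cm [0.21 0.04 0.16] turn 0.4
```

Emit:
{"api": "play_rows", "payload": {
  "targets": [
    [[-1,-1,0],0],
    [[-1,-1,-3],0],
    [[-1,-1,-6],7],
    [[-1,-1,-9],14],
    [[-1,-1,-11],21],
    [[-1,-1,-11],28],
    [[-1,-1,-11],35],
    [[-1,-1,-11],42]
  ]
}}

```text
time_s: 14.65
tcp_pos: [0.5647, 0.1201, 0.1523]
ee_rot: [-0.211, 3.131, 0.001]
wrist_force: [0.3, 0.2, -0.2]
opening: 0.0007
```

```bash
python3 -c "
from h import *
where()
xy,p=tgt(100,.056);print(xy);go(xy,.15,p)
c,o=wrist();fr=cv2.cvtColor(c['frame'],cv2.COLOR_RGB2BGR); cv2.imwrite('pics/w11.png',cv2.resize(fr,None,fx=1.5,fy=1.5,interpolation=cv2.INTER_CUBIC))"
```

```text
t 14.65 theta 13.8 yaw+135 -37.3 rad 66.5 z 0.1523 Frad,tan 0.4 0.1 Fz -0.2 j6 -92.7
[0.48139219 0.18547725]
from [0.5647 0.1201 0.1523] yaw -172.28 j6 -92.7 t 14.65 shift cm [7.37 7.6  0.21] turn -137.3
```

View pics/w11.png

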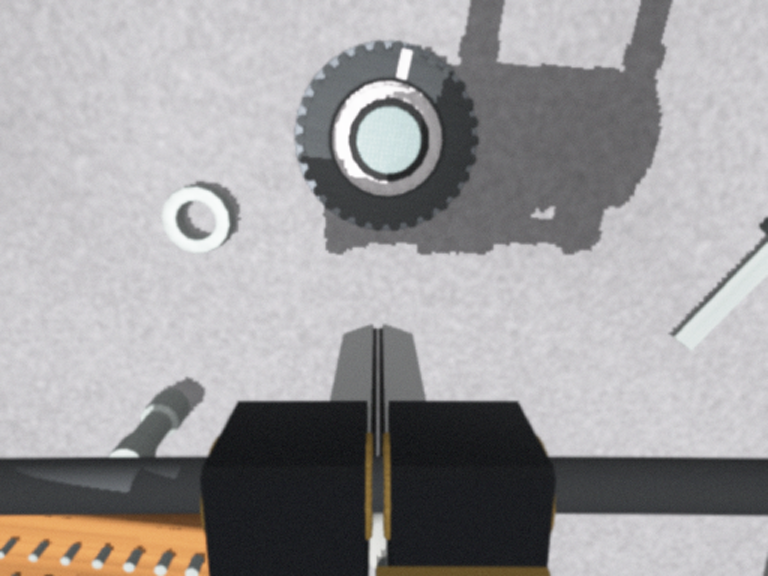

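```bash
python3 -c "
from h import *
c,o=wrist()
f=lambda p:(np.array(p)+.5)/1.5-.5
ce=plane(c,f((387,134)),.063)[:2];print('centre',ce)
print(idx(c,(404,63),ce))
xy,p=tgt(105,.056);print(xy);go(xy,.15,p)"
```

```text
centre [0.48715553 0.11485097]
(np.float64(173.70594010331828), np.float64(33.81107710113655))
[0.47532793 0.18441716]
from [0.5644 0.12   0.1516] yaw -171.87 j6 -93.1 t 14.75 shift cm [7.9  7.63 0.15] turn -141.9
```

The index is at about 174°, so the collar has turned about 416° and 304° remain. I'll do two more strokes of about 150° each, keeping to the zone where the finger holds well. Unwinding now.

Emit:
{"api": "play_rows", "payload": {
  "targets": [
    [[1,1,0],7],
    [[2,2,0],14],
    [[3,3,0],21],
    [[4,4,0],28],
    [[5,5,0],35],
    [[6,6,0],42],
    [[7,7,0],49],
    [[7.9,7.6,0],56]
  ]
}}

```text
time_s: 15.42
tcp_pos: [0.4743, 0.1846, 0.1509]
ee_rot: [1.277, 2.87, 0.002]
wrist_force: [-0.0, 1.0, -0.2]
opening: 0.0004
```

Emit:
{"api": "play_rows", "payload": {
  "targets": [
    [[0,0,0],7],
    [[0,0,0],14],
    [[0,0,0],21],
    [[0,0,0],28],
    [[0,0,0],35],
    [[0,0,0],42],
    [[0,0,0],49],
    [[0,0,0],56]
  ]
}}

```text
time_s: 16.08
tcp_pos: [0.4751, 0.1839, 0.151]
ee_rot: [2.476, 1.934, 0.001]
wrist_force: [0.5, 0.1, -0.8]
opening: 0.0006
```

Emit:
{"api": "play_rows", "payload": {
  "targets": [
    [[0,0,0],7],
    [[0,0,0],14],
    [[0,0,0],21],
    [[0,0,0],28],
    [[0,0,0],35],
    [[0,0,0],42],
    [[0,0,0],49],
    [[0,0,0],56]
  ]
}}

```text
time_s: 16.75
tcp_pos: [0.4751, 0.1839, 0.1509]
ee_rot: [-3.094, -0.545, -0.001]
wrist_force: [0.9, -0.2, 0.2]
opening: 0.0003
```

Emit:
{"api": "play_rows", "payload": {
  "targets": [
    [[0,0,0],7],
    [[0,0,0],14],
    [[0,0,0],21],
    [[0,0,0],28],
    [[0,0,0],35],
    [[0,0,0],42],
    [[0,0,0],49],
    [[0,0,0],50]
  ]
}}

```text
time_s: 17.42
tcp_pos: [0.4751, 0.1839, 0.1509]
ee_rot: [-3.035, 0.808, -0.001]
wrist_force: [-1.0, -0.1, 0.1]
opening: 0.0004
```

```bash
python3 -c "
from h import *
xy,p=tgt(105,.056);print(xy);go(xy,.04,p)"
```

```text
[0.47532793 0.18441716]
from [0.4751 0.1839 0.1509] yaw -29.83 j6 133.1 t 17.42 shift cm [-1.000e-02 -5.000e-02  1.109e+01] turn 0.2
```

Emit:
{"api": "play_rows", "payload": {
  "targets": [
    [[0,-0.1,2],0],
    [[0,-0.1,4],0],
    [[0,-0.1,6],0],
    [[0,-0.1,8],0],
    [[0,-0.1,10],0],
    [[0,-0.1,11],0],
    [[0,-0.1,11],0]
  ]
}}

```text
time_s: 18.0
tcp_pos: [0.4738, 0.1843, 0.0387]
ee_rot: [3.035, -0.803, -0.006]
wrist_force: [-0.4, -0.7, -0.3]
opening: 0.0004
```

```bash
python3 -c "
from h import *
where();xy,p=tgt(137,.0445);go(xy,.04,p)"
```

```text
t 18.0 theta 106.5 yaw+135 105.4 rad 56.2 z 0.0387 Frad,tan -0.5 0.6 Fz -0.3 j6 133.0
from [0.4738 0.1843 0.0387] yaw -29.64 j6 133.0 t 18.0 shift cm [-0.81  3.48 -0.12] turn -31.6
```

Emit:
{"api": "play_rows", "payload": {
  "targets": [
    [[-0.15,0.35,0],-4],
    [[-0.36,0.8,0],-8],
    [[-0.52,1.25,0],-12],
    [[-0.65,1.7,0],-16],
    [[-0.74,2.15,0],-20],
    [[-0.8,2.6,0],-24],
    [[-0.82,3.06,0],-28],
    [[-0.8,3.5,0],-32]
  ]
}}

```text
time_s: 18.67
tcp_pos: [0.4513, 0.1595, 0.0419]
ee_rot: [-3.138, -0.067, -0.002]
wrist_force: [-3.0, 5.7, 2.5]
opening: 0.0006
```

Emit:
{"api": "play_rows", "payload": {
  "targets": [
    [[-0.44,0.44,0],-6],
    [[-0.83,0.93,0],-12],
    [[-1.17,1.45,0],-18],
    [[-1.46,2.0,0],-24],
    [[-1.68,2.59,0],-30],
    [[-1.84,3.19,0],-36],
    [[-1.94,3.8,0],-42],
    [[-1.98,4.43,0],-48]
  ]
}}

```text
time_s: 19.33
tcp_pos: [0.4311, 0.1136, 0.0415]
ee_rot: [-2.838, -1.342, 0.003]
wrist_force: [-3.4, 1.3, 3.2]
opening: 0.0003
```

Emit:
{"api": "play_rows", "payload": {
  "targets": [
    [[-0.43,0.44,0],-6],
    [[-0.82,0.93,0],-12],
    [[-1.16,1.46,0],-18],
    [[-1.45,2.01,0],-24],
    [[-1.66,2.6,0],-30],
    [[-1.81,3.2,0],-36],
    [[-1.9,3.8,0],-42],
    [[-1.94,4.43,0],-48]
  ]
}}

```text
time_s: 20.0
tcp_pos: [0.4529, 0.0692, 0.0414]
ee_rot: [-2.046, -2.382, 0.005]
wrist_force: [-3.6, -1.3, 3.1]
opening: 0.0003
```

```bash
python3 -c "
from h import *
where()"
```

```text
t 20.0 theta -125.9 yaw+135 233.7 rad 45.0 z 0.0414 Frad,tan 3.1 -2.2 Fz 3.1 j6 -8.6
```

Emit:
{"api": "play_rows", "payload": {
  "targets": [
    [[-0.42,0.46,0],-6],
    [[-0.79,0.96,0],-12],
    [[-1.1,1.49,0],-18],
    [[-1.37,2.04,0],-24],
    [[-1.58,2.62,0],-30],
    [[-1.74,3.2,0],-36],
    [[-1.84,3.8,0],-42],
    [[-1.88,4.42,0],-48]
  ]
}}

```text
time_s: 20.67
tcp_pos: [0.5011, 0.0571, 0.0415]
ee_rot: [-0.901, -3.009, 0.001]
wrist_force: [-2.2, -1.2, -0.3]
opening: 0.0006
```

```bash
python3 -c "
from h import *
where();xy,p=tgt(281,.0445);go(xy,.04,p)
c,o=wrist();fr=cv2.cvtColor(c['frame'],cv2.COLOR_RGB2BGR); cv2.imwrite('pics/w12.png',cv2.resize(fr,None,fx=1.5,fy=1.5,interpolation=cv2.INTER_CUBIC))"
```

```text
t 20.67 theta -76.0 yaw+135 281.7 rad 44.9 z 0.0415 Frad,tan 0.6 -2.4 Fz -0.3 j6 -58.0
from [0.5011 0.0571 0.0415] yaw 146.65 j6 -58.0 t 20.67 shift cm [ 0.2  -0.15  0.15] turn 0.7
```

View pics/w12.png

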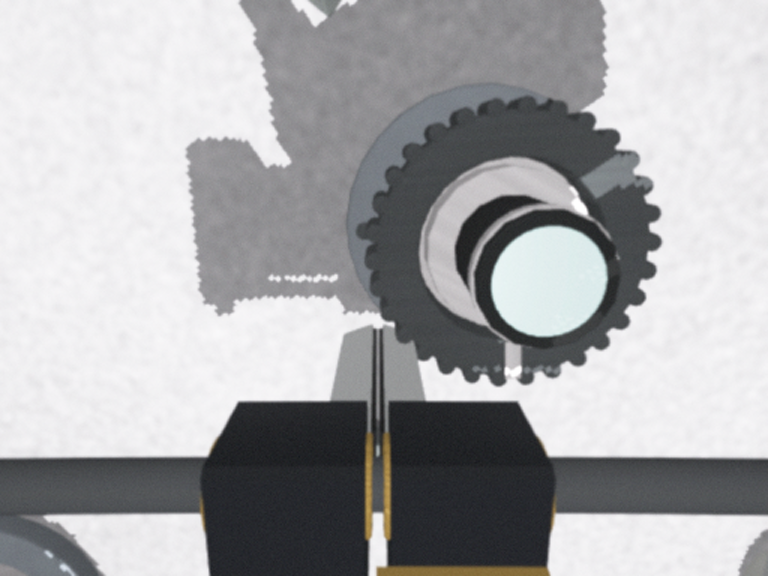

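Well engaged, with the index at (513,360), about 327° in the world. I'll take one more 48° arc on this stroke.

Emit:
{"api": "play_rows", "payload": {
  "targets": [
    [[-0.42,0.46,0],-6],
    [[-0.79,0.96,0],-12],
    [[-1.1,1.49,0],-18],
    [[-1.37,2.04,0],-24],
    [[-1.58,2.62,0],-30],
    [[-1.74,3.2,0],-36],
    [[-1.84,3.8,0],-42],
    [[-1.88,4.42,0],-48]
  ]
}}

```text
time_s: 21.38
tcp_pos: [0.542, 0.0837, 0.0416]
ee_rot: [-0.397, 3.115, -0.002]
wrist_force: [-0.7, -1.6, 0.5]
opening: 0.0006
```

```bash
python3 -c "
from h import *
where();xy,p=tgt(329,.0445);go(xy,.04,p)"
```

```text
t 21.38 theta -28.2 yaw+135 -30.5 rad 46.1 z 0.0416 Frad,tan 0.1 -1.7 Fz 0.5 j6 -102.9
from [0.542  0.0837 0.0416] yaw -165.49 j6 -102.9 t 21.38 shift cm [ 0.28 -0.06  0.16] turn 0.5
```

Emit:
{"api": "play_rows", "payload": {
  "targets": [
    [[-1,-1,0],0],
    [[-1,-1,-3],0],
    [[-1,-1,-6],7],
    [[-1,-1,-9],14],
    [[-1,-1,-11],21],
    [[-1,-1,-11],28],
    [[-1,-1,-11],35],
    [[-1,-1,-11],42]
  ]
}}

```text
time_s: 22.05
tcp_pos: [0.5552, 0.0762, 0.1524]
ee_rot: [0.768, 3.042, 0.002]
wrist_force: [-0.2, -0.1, -0.3]
opening: 0.0004
```

```bash
python3 -c "
from h import *
where()
xy,p=tgt(105,.056);print(xy);go(xy,.15,p)
c,o=wrist();fr=cv2.cvtColor(c['frame'],cv2.COLOR_RGB2BGR); cv2.imwrite('pics/w13.png',cv2.resize(fr,None,fx=1.5,fy=1.5,interpolation=cv2.INTER_CUBIC))"
```

```text
t 22.05 theta -21.1 yaw+135 286.7 rad 68.2 z 0.1524 Frad,tan -0.1 -0.2 Fz -0.3 j6 -61.0
[0.47532793 0.18441716]
from [0.5552 0.0762 0.1524] yaw 151.67 j6 -61.0 t 22.05 shift cm [12.17  5.74  0.21] turn -178.3
```

View pics/w13.png

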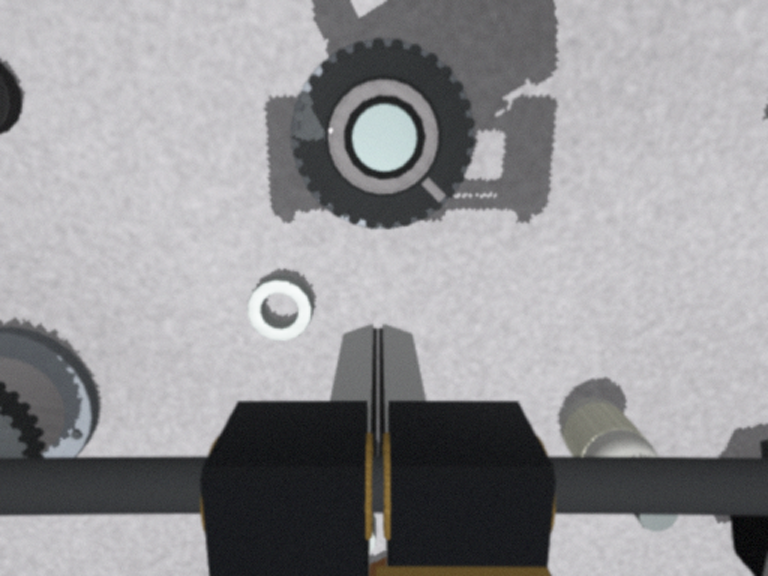

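Index tip at (440,197) with the centre at (384,134) gives about 13°, so about 105° remain. Unwinding for the last stroke.

Emit:
{"api": "play_rows", "payload": {
  "targets": [
    [[1.7,0.8,0],7],
    [[3.4,1.6,0],14],
    [[5.1,2.4,0],21],
    [[6.8,3.2,0],28],
    [[8.5,4.0,0],35],
    [[10.2,4.8,0],42],
    [[12,5.7,0],49],
    [[12.2,5.7,0],56]
  ]
}}

```text
time_s: 22.77
tcp_pos: [0.471, 0.186, 0.1512]
ee_rot: [-2.102, -2.333, -0.002]
wrist_force: [-0.3, 0.2, 0.3]
opening: 0.0006
```

Emit:
{"api": "play_rows", "payload": {
  "targets": [
    [[0,0,0],7],
    [[0,0,0],14],
    [[0,0,0],21],
    [[0,0,0],28],
    [[0,0,0],35],
    [[0,0,0],42],
    [[0,0,0],49],
    [[0,0,0],56]
  ]
}}

```text
time_s: 23.43
tcp_pos: [0.4732, 0.1838, 0.1512]
ee_rot: [2.953, 1.071, 0.003]
wrist_force: [-0.1, 0.8, 0.2]
opening: 0.0003
```

Emit:
{"api": "play_rows", "payload": {
  "targets": [
    [[0,0,0],7],
    [[0,0,0],14],
    [[0,0,0],21],
    [[0,0,0],28],
    [[0,0,0],35],
    [[0,0,0],42],
    [[0,0,0],49],
    [[0,0,0],56]
  ]
}}

```text
time_s: 24.1
tcp_pos: [0.4732, 0.1839, 0.1512]
ee_rot: [-3.11, 0.441, -0.003]
wrist_force: [0.8, 0.3, -0.4]
opening: 0.0001
```

```bash
python3 -c "
from h import *
xy,p=tgt(105,.056);print(xy);go(xy,.04,p)"
```

```text
[0.47532793 0.18441716]
from [0.4732 0.1839 0.1512] yaw -16.13 j6 119.5 t 24.1 shift cm [ 0.17 -0.1  11.12] turn 13.9
```

Emit:
{"api": "play_rows", "payload": {
  "targets": [
    [[0.17,-0.1,2],7],
    [[0.17,-0.1,4],13.7],
    [[0.17,-0.1,6],13.7],
    [[0.17,-0.1,8],13.7],
    [[0.17,-0.1,10],13.7],
    [[0.17,-0.1,11],13.7],
    [[0.17,-0.1,11],13.7]
  ]
}}

```text
time_s: 24.68
tcp_pos: [0.4731, 0.184, 0.0389]
ee_rot: [3.037, -0.799, -0.005]
wrist_force: [0.1, -0.5, -0.1]
opening: 0.0002
```

```bash
python3 -c "
from h import *
where();xy,p=tgt(137,.0445);go(xy,.04,p)"
```

```text
t 24.68 theta 107.1 yaw+135 105.5 rad 56.1 z 0.0389 Frad,tan -0.5 0.0 Fz -0.1 j6 132.9
from [0.4731 0.184  0.0389] yaw -29.49 j6 132.9 t 24.68 shift cm [-0.78  3.42 -0.1 ] turn -31.5
```

Emit:
{"api": "play_rows", "payload": {
  "targets": [
    [[-0.15,0.35,0],-4],
    [[-0.36,0.8,0],-8],
    [[-0.52,1.25,0],-12],
    [[-0.65,1.7,0],-16],
    [[-0.74,2.15,0],-20],
    [[-0.8,2.6,0],-24],
    [[-0.82,3.06,0],-28],
    [[-0.8,3.5,0],-32]
  ]
}}

```text
time_s: 25.35
tcp_pos: [0.45, 0.1595, 0.042]
ee_rot: [-3.137, -0.072, -0.001]
wrist_force: [-5.4, 7.5, 3.5]
opening: 0.0009
```

Emit:
{"api": "play_rows", "payload": {
  "targets": [
    [[-0.44,0.44,0],-6],
    [[-0.83,0.93,0],-12],
    [[-1.17,1.45,0],-18],
    [[-1.46,2.0,0],-24],
    [[-1.68,2.59,0],-30],
    [[-1.84,3.19,0],-36],
    [[-1.94,3.8,0],-42],
    [[-1.98,4.43,0],-48]
  ]
}}

```text
time_s: 26.02
tcp_pos: [0.4302, 0.1132, 0.0416]
ee_rot: [-2.836, -1.347, 0.003]
wrist_force: [-4.6, 1.2, 3.9]
opening: 0.0004
```

```bash
python3 -c "
from h import *
where();xy,p=tgt(185,.0445);go(xy,.04,p)
c,o=wrist();fr=cv2.cvtColor(c['frame'],cv2.COLOR_RGB2BGR); cv2.imwrite('pics/w14.png',cv2.resize(fr,None,fx=1.5,fy=1.5,interpolation=cv2.INTER_CUBIC))"
```

```text
t 26.02 theta -174.9 yaw+135 185.8 rad 45.7 z 0.0416 Frad,tan 4.5 -1.6 Fz 3.9 j6 44.8
from [0.4302 0.1132 0.0416] yaw 50.81 j6 44.8 t 26.02 shift cm [0.11 0.08 0.16] turn 0.8
```

View pics/w14.png

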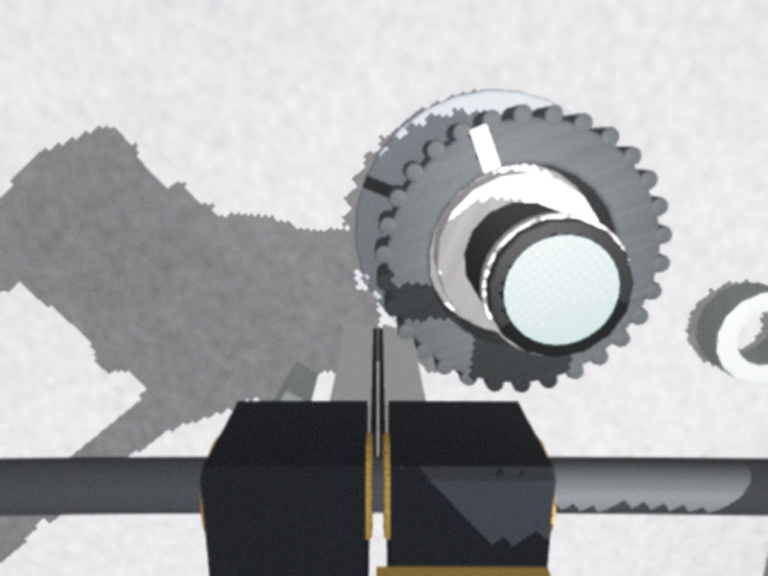

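```bash
python3 -c "
from h import *
c,o=wrist()
f=lambda p:(np.array(p)+.5)/1.5-.5
# centre from the ring's rib tips
P=np.array([plane(c,f(p),.063)[:2] for p in [(376,252),(671,235),(521,105),(521,391),(427,148),(630,370),(638,154),(428,362)]])
A=np.c_[2*P,np.ones(len(P))]; s=np.linalg.lstsq(A,(P**2).sum(1),rcond=None)[0];print(s[:2],np.sqrt(s[2]+s[:2]@s[:2]))
for ce in(s[:2],C,np.array([.4895,.1145])):
  print(idx(c,(480,130),ce))
  for q in((368,184),(385,191)):
    m=plane(c,f(q),.012)[:2]-ce; print('mark',np.degrees(np.arctan2(m[1],m[0])),np.hypot(*m))
a,b=plane(c,f((480,128)),.063),plane(c,f((491,170)),.063);d=a-b;print('idx line dir',np.degrees(np.arctan2(d[1],d[0])))
a,b=plane(c,f((366,183)),.012),plane(c,f((393,194)),.012);d=a-b;print('mark line dir',np.degrees(np.arctan2(d[1],d[0])))
"
```

```text
[0.49068925 0.11195058] 0.04654581156235128
(np.float64(73.51765360977569), np.float64(43.63179303772607))
mark 118.85824909238957 0.05471057963400481
mark 118.86571376981138 0.04737448275643621
(np.float64(71.82763334804797), np.float64(40.29945483146293))
mark 120.57887126741073 0.051533834067109464
mark 120.87239515402024 0.0442018098573602
(np.float64(70.94782967823586), np.float64(41.56635450596422))
mark 119.0667660073997 0.05190411424533443
mark 119.10902336300627 0.044568100130849185
idx line dir 69.00052624078883
mark line dir 119.02178117596041
```

The remaining angle is about 47–48° (index about 71.5°, mark about 119.5°), so one more arc should do it.

Emit:
{"api": "play_rows", "payload": {
  "targets": [
    [[-0.43,0.44,0],-6],
    [[-0.82,0.93,0],-12],
    [[-1.16,1.46,0],-18],
    [[-1.45,2.01,0],-24],
    [[-1.66,2.6,0],-30],
    [[-1.81,3.2,0],-36],
    [[-1.9,3.8,0],-42],
    [[-1.93,4.35,0],-47.5]
  ]
}}

```text
time_s: 26.78
tcp_pos: [0.4523, 0.0693, 0.0411]
ee_rot: [-2.056, -2.374, 0.004]
wrist_force: [-4.0, -2.5, 2.3]
opening: 0.0005
```

```bash
python3 -c "
from h import *
where();xy,p=tgt(232.5,.0445);go(xy,.04,p)
c,o=wrist();fr=cv2.cvtColor(c['frame'],cv2.COLOR_RGB2BGR); cv2.imwrite('pics/w15.png',cv2.resize(fr,None,fx=1.5,fy=1.5,interpolation=cv2.INTER_CUBIC))"
```

```text
t 26.78 theta -126.5 yaw+135 233.2 rad 45.4 z 0.0411 Frad,tan 4.4 -1.7 Fz 2.3 j6 -8.1
from [0.4523 0.0693 0.0411] yaw 98.21 j6 -8.1 t 26.78 shift cm [ 0.13 -0.01  0.11] turn 0.7
```

View pics/w15.png

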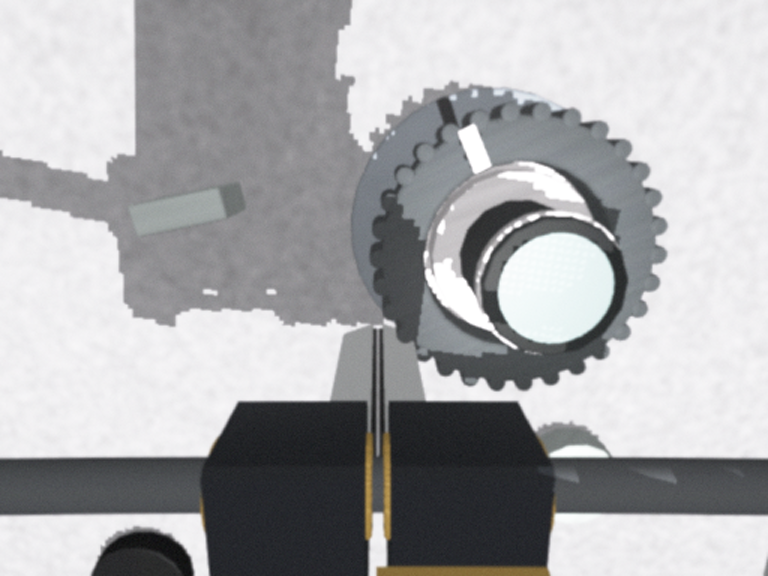

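The index line, from (468,128) to (484,168), and the mark, from (441,98) to (453,124), now look nearly parallel and in line. Measuring.

```bash
python3 -c "
from h import *
c,o=wrist()
f=lambda p:(np.array(p)+.5)/1.5-.5
d=plane(c,f((468,128)),.063)-plane(c,f((484,168)),.063);print('idx dir',np.degrees(np.arctan2(d[1],d[0])))
d=plane(c,f((441,98)),.012)-plane(c,f((453,124)),.012);print('mark dir',np.degrees(np.arctan2(d[1],d[0])))
for ce in (C,np.array([.4895,.1145]),np.array([.4907,.112])):
  m=plane(c,f((447,110)),.012)[:2]-ce
  print(idx(c,(468,130),ce),np.degrees(np.arctan2(m[1],m[0])),np.hypot(*m))
"
```

```text
idx dir 123.24010545150747
mark dir 125.93563700459593
(np.float64(122.57963748238038), np.float64(40.38603323668757)) 118.43563384387603 0.04795266918443703
(np.float64(120.63563889233828), np.float64(40.71363800432581)) 116.82992413964932 0.048374846055191066
(np.float64(120.31746788400834), np.float64(43.476863483101944)) 116.7654685129187 0.05114736634172844
```

They agree within a few degrees. I'll back off radially, lift, and check from a clear view.

Emit:
{"api": "play_rows", "payload": {
  "targets": [
    [[-0.7,-0.7,0],0],
    [[-1.5,-1.5,0],0],
    [[-1.5,-1.5,-3],0],
    [[-1.5,-1.5,-6],0],
    [[-1.5,-1.5,-9],0],
    [[-2,-1.5,-12],0],
    [[-3,-1,-14],0],
    [[-4,-1,-14],0]
  ]
}}

```text
time_s: 27.55
tcp_pos: [0.4532, 0.0284, 0.1855]
ee_rot: [2.055, 2.363, 0.012]
wrist_force: [-0.3, 0.5, -0.7]
opening: 0.0003
```

```bash
python3 -c "
from h import *
where()
c,o=wrist();fr=cv2.cvtColor(c['frame'],cv2.COLOR_RGB2BGR); cv2.imwrite('pics/w16.png',cv2.resize(fr,None,fx=1.5,fy=1.5,interpolation=cv2.INTER_CUBIC))
save('top','pics/top16.png')
print(o['wrist_force'])"
```

```text
t 27.55 theta -108.6 yaw+135 233.0 rad 81.7 z 0.1855 Frad,tan -0.4 -0.5 Fz -0.7 j6 -13.2
[-0.3248325   0.50780109 -0.74050115]
```

View pics/w16.png

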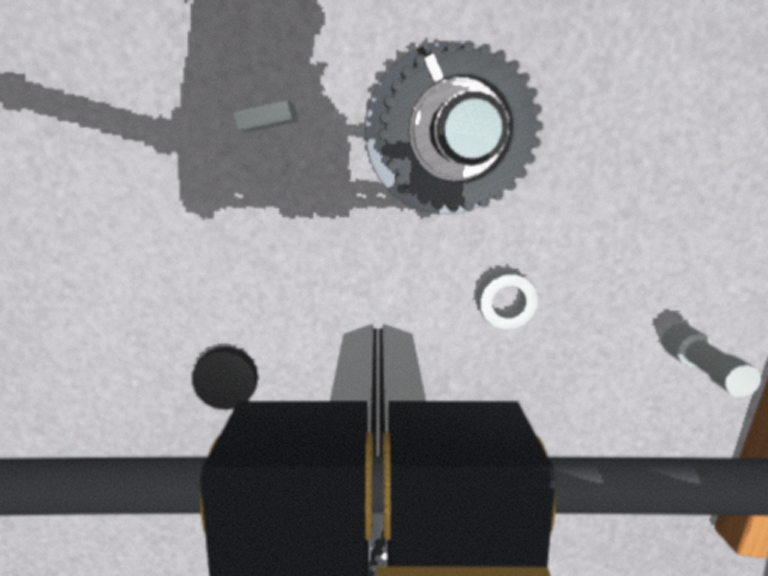

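View pics/top16.png

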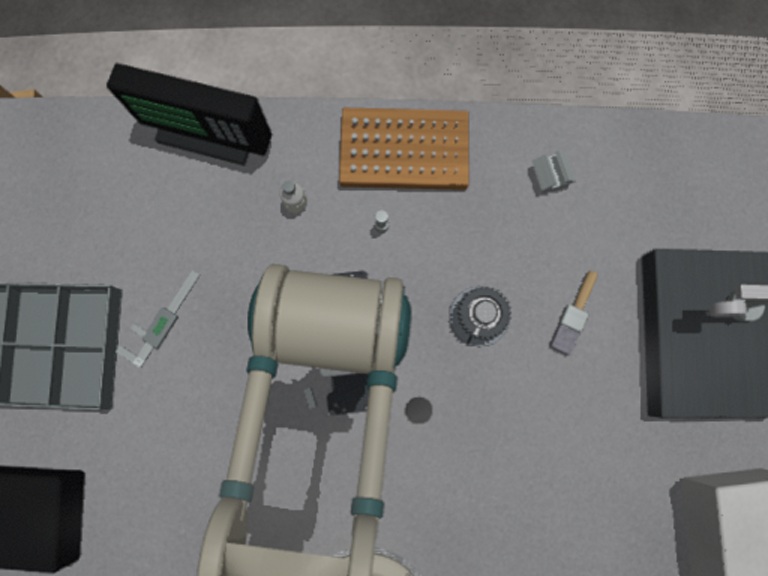

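The gap is clear. The lens is upright, the short collar's index is still at (472,337), and the bystanders are in place. I'll swing the arm aside so the top camera can compare the index directly with the start.

Emit:
{"api": "play_rows", "payload": {
  "targets": [
    [[3,0,-3],0],
    [[7,0,-3],0],
    [[11,0,-3],0],
    [[15,0,-3],0],
    [[19,0,-3],0],
    [[23,0,-3],0],
    [[27,0,-3],0],
    [[31,0,-3],0]
  ]
}}

```text
time_s: 28.32
tcp_pos: [0.4037, 0.3375, 0.2085]
ee_rot: [-2.06, -2.37, 0.005]
wrist_force: [0.7, -0.7, -1.2]
opening: 0.0001
```

Emit:
{"api": "play_rows", "payload": {
  "targets": [
    [[3,-3,0],0],
    [[6,-6,0],0],
    [[9,-9,0],0],
    [[10,-12,0],0],
    [[10,-12,0],0]
  ]
}}

```text
time_s: 28.73
tcp_pos: [0.2659, 0.4186, 0.2084]
ee_rot: [-2.052, -2.374, 0.01]
wrist_force: [-0.1, -0.1, -0.4]
opening: 0.0002
```

```bash
python3 -c "
from h import *
c=r.read_camera('top');f=c['frame'];b=cv2.imread('pics/crop_long.png')
a=cv2.resize(cv2.cvtColor(f[180:280,170:270],cv2.COLOR_RGB2BGR),None,fx=6,fy=6,interpolation=cv2.INTER_CUBIC)
cv2.imwrite('pics/cmp.png',cv2.resize(np.hstack([b[70:400,60:380],a[70:400,60:380]]),None,fx=1.25,fy=1.25))
cv2.imwrite('pics/top17.png',cv2.resize(cv2.cvtColor(f,cv2.COLOR_RGB2BGR),None,fx=1.5,fy=1.5))
for g in (b,a):
  h=cv2.cvtColor(g,cv2.COLOR_BGR2GRAY); m=(h>150).astype(np.uint8); roi=np.zeros_like(m); cv2.rectangle(roi,(95,235),(140,310),1,-1); ys,xs=np.nonzero(m*roi); print(xs.mean(),ys.mean(),len(xs), np.degrees(np.arctan2(ys.mean()-235,206-xs.mean())))
print(r.observe()['time_s'],r.observe()['tcp_pos'])"
```

```text
127.42738589211618 274.253112033195 241 26.545683044793456
130.4304932735426 282.21076233183857 223 31.99437983642768
28.7833 [0.26903058 0.41808673 0.20861059]
```

View pics/cmp.png

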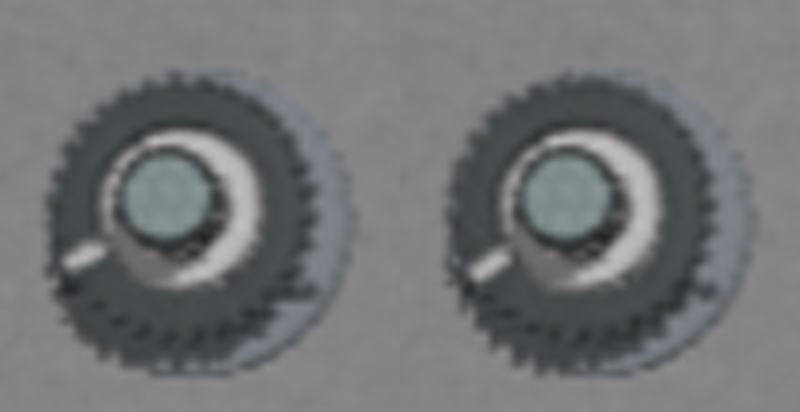

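View pics/top17.png

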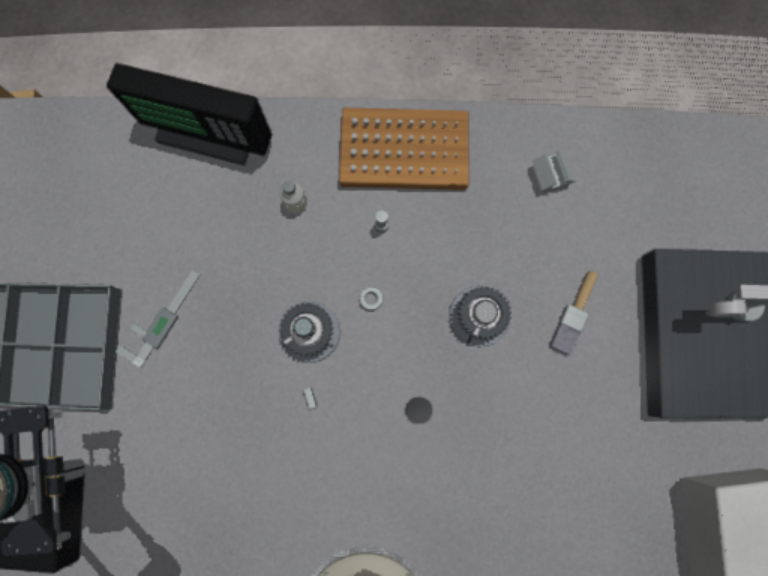

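In the same top-camera crop the index is about 5° past where it started, and the strokes add up to about 726°. That counts as back at about the mark. Nothing else has moved, so I'm handing in.

```bash
python3 -c "
from h import *
print(r.observe()['wrist_force']); print(r.job_done())"
```

```text
[0.69997021 0.48214857 0.51758269]
the job is handed in; nothing more can be done
None
```

The long-lens collar is loosened by about two full turns (roughly 725°) and its index line is back near the mark, about 5° past where it started. I did it in four anticlockwise strokes with one corner of the shut fingertips against the knurl. They gave about 194°, 222°, 199° and 111°. I handed the job in at 28.8 s, with the arm clear and the wrist force near zero.

- **Index line:** the last top-camera picture, set against the first, shows it about 5° past its start. The wrist views put it anywhere from 3° short of the mark to 4° past it. I left it there.
- **Slips:** the finger slipped about one rib near the end of stroke 1. It read almost no force at the end of stroke 2 and may have slipped there too. I measured the index again after each of the first three strokes, so this doesn't affect the turn count.
- **Everything else:** in the last pictures the long lens is upright in its seat, the short collar's index is unchanged, and all the other items are where they were.
- **Forces and estimates:** the wrist force I read during contact stayed around 10 N or less. My estimates of the collar's centre differed by 2–5 mm between views, so I averaged them and pushed the finger slightly deeper in the later arcs.

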